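# Close a two-part plaster mould and lock it with its rod

### The arm

A 6-joint arm with a two-finger parallel gripper is mounted at the origin on a cart in front of the work surface, level with it; the furniture and walls round the work are solid. World frame = base frame: x ahead of the robot, y to its left, z up, the work surface at z = 0. Lengths are in m, angles in rad, forces in N, time in s.
With the tool pointing down it reaches from about 0.325 to 0.775 m from the base axis. Payload 5.5 kg.
Tool frame: the origin (TCP) lies on the mounting face of the last link; the fingertips stand 173 mm ahead of it and the grasp point (between the pads) lies 155 mm ahead of it; y points along the fingers, z is the direction in which the jaws open and shut, and the axes are right-handed (so a half turn about y gives the same grasp; the last joint's range is limited). The gripper opens to 85 mm and grips with 20 to 120 N. Pads are 22 mm wide; open, the fingers measure 114 mm over their backs; the gripper's body (76 mm by 85 mm) begins 54 mm behind the grasp point. The pads swing forward as they close: fully open they stand 13 mm farther back than shut.
Start: joints at [-1.379, 0.091, 1.231, -0, 1.82, -0.057], TCP at [0.148, -0.582, 0.405] pointing down, gripper open.
Joint ranges: [-2.87, 2.87], [-0.86, 2.18], [0.17, 2.46], [-1.51, 4.65], [0.06, 2.69], [-2.65, 2.65]. Speed limits (rad/s): [2.57, 2.57, 3.01, 3.14, 3.14, 3.14].

### API

Orientations are given as a unit quaternion [w, x, y, z].
In Python, from station import ctrl gives the robot as it stands.
- The arm moves only by the tool servo_tool, never from a script. Its argument "targets" is a list of rows, each an object of numbers: "claw": the opening, from -1 (shut) to 1 (fully open); "x", "y", "z": the shift along the tool's x, y, z in mm; "rx", "ry", "rz": the turn, a rotation vector about the tool's x, y, z in rad. In form: [{"claw": .., "x": .., "y": .., "z": .., "rx": .., "ry": .., "rz": ..}, ...]. A call has exactly 5 rows; each row is the pose to reach, as a shift and turn from the pose commanded when the call began, along the tool's axes at that moment; what a row does not reach only later rows make up. A row lasts 1/12 s, in which the tool goes at most 41.7 mm and 7.16 degrees, less where a joint would pass 70% of its speed; a pose out of reach is approached as far as the arm can. A call with a gripper value outside its range is refused whole. The fingers move at their own pace and stop on an object; the grip force is fixed at half the most. Time passes only in rows, so rows that repeat a pose let the fingers close, or fill a call up. It gives the time, the measured TCP pose, the force and the opening at its end, in the units of the state.
- ctrl.read_state(): the state, without advancing time (a new reading comes with each control period).
- ctrl.read_camera(name): name is "scene" or "top"; returns the picture (400x640x3 uint8, red, green, blue); there is no depth.
- ctrl.get_calibration(name): a dict with "vertical_fov" (degrees; the focal length in pixels is half the picture's height over the tangent of half this angle, whatever the lens; pixels are square), "cx", "cy" (the principal point, pixels), "view" (4x4, takes a point from world to camera coordinates). Camera axes: x right, y up, looking along -z (the intrinsics and any distortion apply to the point x, -y, -z); pixel columns grow to the right and rows downward; lengths in m; the calibration is good to about 2 mm. A picture is of the moment at which its call begins. get_calibration takes no time and is no camera call.
- ctrl.close_job(): hands the job in, once; it reports no verdict.
Trained networks look in the newest picture that a camera, given by its name, has taken for a name from the list of things; names that differ only in an ending like _2 or _b are one class to them, and where a whole thing is asked for, a point or a joint stands for the part that bears it (a point fixed in the world has none). Each returns a list of dicts, best first, with "confidence" (0 to 1); they miss things now and then, are a little off and sometimes report something else, mostly with a low value. They report only what shows in the picture. A call takes as long as a camera call.
- ctrl.cut_out(camera, name): "mask" (400x640 bool, what is visible of it) and "pixel" ([column, row] in pixels, amid what is visible of it).
The state is a dict: "time": time; "q": joint angles; "joint_vel": joint speeds; "tau": joint torques, N m; "position": TCP position; "eef_rot": TCP orientation; "ft_force": force on the tool from outside, world axes, zero at the start; "wrist_torque": the same for the moment, N m; "opening": finger opening in m.
Only numpy, scipy, OpenCV 4.12 (cv2) and the standard library are available. Lean on these libraries where they do the work, as an engineer would, in place of code of your own. Each camera call takes 0.05 s, during which the arm holds its last target.

### The job

Close the plaster mould: set the upper half, by the bored metal lug on its back, down on the lower half so that it sits fully home on the two register keys. Then take the locking rod by its steel shaft, thread it from the left through the near (left) ear and on into the lug, let go so that it rests there, take it again by its wooden handle and push it through the far (right) ear until its collar is up against the near ear. Finally swing the red-tipped keeper down into the groove behind the rod's tip, and leave the jar and the block of clay where they are.

Things in the scene. Friction and masses are not known exactly. Their poses are not given: they have to be found in the camera images.
- mould_base: Lower mould half in its lock frame, fixed, mm. Origin on the table under its centre, z up, y along the bores to the near (left) ear. Board 170x200x12; plaster block 132x90, top at z 52. Two 12 thick aluminium ears: near at y 50..62 (x -24..24), far at y -62..-50 (x -24..42), tops z 111, each with a 22 bore along y at x 0, z 94, in line with the lug's bore when closed.
- register_key (a point): Top of one of the two conical plaster keys on the lower half, 14 high, 26 wide at the foot and 15 at the top, at (45, 20, 66) in the base frame; the other at (-45, -20, 66). The upper half's sockets drop over them and centre it, taking up about 5 mm of error.
- near_bore (a point): Centre of the near ear's 22 mm bore at its outer face, where the rod enters: (0, 62, 94) mm in the base frame.
- far_bore (a point): Centre of the far ear's 22 mm bore at its outer face, where the rod's tip comes out: (0, -62, 94) mm in the base frame.
- mould_top: Upper mould half, loose, 0.45 kg, sockets down on the table: white slab with plywood back, 128 (x) x 86 (y) x 24 mm. Origin: centre of its underside, z up. Seated, its origin is at (0, 0, 52) mm of the base frame and its y (the lug's bore) along the base's y, either way round.
- lug (a point): Centre of the lug's bore, 42 mm above the upper half's underside. The aluminium lug stands on the middle of its back, 34 mm wide (x), 44 long (y), z 24 to 62 mm, with a 22 mm bore along y. Grasp it across the 34 mm; low screws round its foot reach z 30.
- lock_rod: Locking rod, loose, 0.36 kg, 200 mm long. Origin on its axis at the collar face that meets the near ear; y to the handle (may be rolled about y). Steel shaft 18 diameter, y -150..0, last 10 tapered; groove 9 diameter at y -136..-125; brass collar 32 diameter, y 0..8; wooden handle 24 diameter, y 8..50. Balance point y -57. Starts level in its rack, axis 45 mm high.
- rod_nose (a point): Middle of the rod's tip, 150 mm from the collar face. Rod home: at y -88 mm of the base frame. Let go in the bores the rod sinks about 2 mm.
- rod_grip (a point): On the shaft's axis 35 mm from the collar face: a good first grasp. Held here the tip comes about 15 mm out of the lug while 15 mm wide fingers are still clear of the near ear, and the rod then rests there without tipping.
- rod_handle (a point): Middle of the wooden handle, on the axis, 29 mm behind the collar face: where to hold the rod to push it home.
- rod_rack: Wooden rack, fixed, 64 (x) x 190 (y) x 52 mm, board 8 thick. Origin on the table, y along the lying rod to its handle. The handle lies in a close trough (y 52..98, walls to z 50), so it cannot be grasped there; a notched post (y -75..-61, top z 52) carries the shaft, which is free from y -50 to 35. The rod's origin is at (0, 40, 45).
- keeper (a joint): Forked steel swing bar on the far ear's outer face, hinge along the base's y at (31, -67, 103) mm. 0 = down, fork in the rod's groove; positive = swung up (starts at 0.65 to 0.95 rad). Stays where left (0.06 N m). Shut fingers on top of the tab, pressing it down along its arc, close it; it goes fully down only with the rod home within about 4 mm.
- keeper_tab (a point): Top of the keeper's red tab, 18 x 22 mm, 61 mm out and 9 up from the hinge axis (keeper down) and turning with it; it is then at (-30, -77, 112) mm of the base frame.
- jar: White jar with blue lid, 50 mm wide, 62 high; origin at the centre of its foot; bystander.
- clay: Grey block of clay, 92 x 125 x 57 mm; origin under its centre; bystander.

How it is judged:
By the outcome, as a careful person would: the job done as asked, in the order asked, and still so for the second after the job is handed in, with the robot touching nothing.
It also fails if it takes over 72 s, if anything falls off the work surface, if the arm or the gripper's body presses on something with over 40 N, if the wrist force passes 120 N, or if a joint passes its speed limit or range.

## Working session

There is one attempt and no reset: what is moved stays moved. The work goes in short steps, Python scripts to look and compute and a tool call to move; the robot and the scene stay as the last step left them, time stands still between calls to the robot, and variables do not carry over. Pictures are saved under pics/ and viewed, and the job is handed in when it is done.

Besides the shell and the picture viewer there is one more tool, called after ">>>" as name(argument=value, ...), one argument or row to a line, values as JSON. servo_tool: Moves the arm, as the interface text tells. Its arguments: {"type":"object","properties":{"targets":{"type":"array"}},"required":["targets"]}

```bash
ls -la; mkdir -p pics; python3 - <<'E'
from station import ctrl
import cv2,numpy as np
s=ctrl.read_state(); print(s)
for n in("scene","top"):
    im=ctrl.read_camera(n); cv2.imwrite(f"pics/{n}0.png",im[:,:,::-1]); print(n,ctrl.get_calibration(n))
E
```

```text
total 12
drwxr-xr-x  3 agent agent 4096 Dec  6 22:28 .
drwxr-xr-x 23 root  root  4096 Dec  6 22:28 ..
drwxr-xr-x  2 agent agent 4096 Dec  6 22:28 pics
{'time': 0.0, 'q': array([-1.37870020e+00,  9.18486087e-02,  1.23192436e+00,  1.23530287e-05,
        1.81979449e+00, -5.66855772e-02]), 'joint_vel': array([-0.00102483,  0.00083878, -0.00072029,  0.00069756, -0.00021438,
        0.00031712]), 'tau': array([-3.29969553e-03, -4.58730125e+01, -4.18036509e+01, -4.40753101e-04,
        1.14817693e-02, -1.85918566e-06]), 'position': array([ 0.14775195, -0.58157367,  0.40353494]), 'eef_rot': array([ 0.08768897, -0.08777499,  0.70233968, -0.70094591]), 'ft_force': array([-0.30250967,  0.40766187,  0.15241397]), 'wrist_torque': array([-0.00086262,  0.0128047 , -0.07529991]), 'opening': 0.08574706580577472}
scene {'vertical_fov': 42.480943718718756, 'cx': 320.73739320314195, 'cy': 211.15387768599007, 'view': array([[-0.65071304, -0.75925546,  0.01018302,  0.39079126],
       [ 0.37235463, -0.30737827,  0.8757115 , -0.28447053],
       [-0.6617587 ,  0.57362859,  0.48272733, -1.39601974],
       [ 0.        ,  0.        ,  0.        ,  1.        ]])}
top {'vertical_fov': 50.65549547046296, 'cx': 322.96198282871865, 'cy': 205.23205999226795, 'view': array([[-0.01638506, -0.99986408,  0.00182802,  0.00396524],
       [ 0.97565669, -0.01558843,  0.21874875, -0.59544396],
       [-0.21869052,  0.00536773,  0.97577951, -1.5206402 ],
       [ 0.        ,  0.        ,  0.        ,  1.        ]])}
```

View pics/scene0.png

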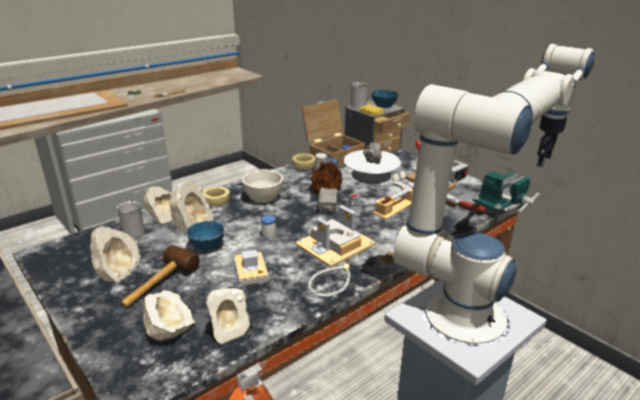

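View pics/top0.png

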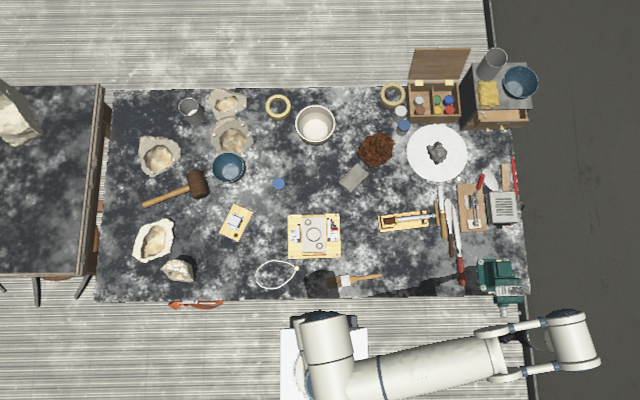

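```bash
cat > h.py <<'E'
import numpy as np,cv2
from station import ctrl
CAL={n:ctrl.get_calibration(n) for n in("scene","top")}
def K(n):
    c=CAL[n]; f=200/np.tan(np.radians(c["vertical_fov"]/2)); return f,c["cx"],c["cy"]
def proj(n,P):
    P=np.atleast_2d(P); V=CAL[n]["view"]; c=P@V[:3,:3].T+V[:3,3]; f,cx,cy=K(n)
    return np.stack([cx+f*c[:,0]/-c[:,2], cy+f*-c[:,1]/-c[:,2]],1)
def ray(n,px):
    f,cx,cy=K(n);V=CAL[n]["view"];R=V[:3,:3]
    d=np.array([(px[0]-cx)/f,-(px[1]-cy)/f,-1.]); return -R.T@V[:3,3], R.T@d
def atz(n,px,z):
    o,d=ray(n,px); return o+d*(z-o[2])/d[2]
def tri(pa,pb,na="scene",nb="top"):
    o1,d1=ray(na,pa);o2,d2=ray(nb,pb)
    A=np.stack([d1,-d2],1); t=np.linalg.lstsq(A,o2-o1,rcond=None)[0]
    a=o1+d1*t[0];b=o2+d2*t[1]; return (a+b)/2,np.linalg.norm(a-b)
E
python3 - <<'E'
from h import *
ims={n:ctrl.read_camera(n) for n in("scene","top")}
np.savez("ims0.npz",**ims)
for n,(x0,y0,x1,y1) in {"scene":(220,170,420,310),"top":(200,160,450,280)}.items():
    s=800//(x1-x0) if n=="scene" else 3.2
    c=cv2.resize(ims[n][y0:y1,x0:x1],None,fx=s,fy=s,interpolation=cv2.INTER_CUBIC); cv2.imwrite(f"pics/{n}0c.png",c[:,:,::-1])
res={}
for nm in["mould_base","mould_top","lug","lock_rod","rod_nose","rod_grip","rod_handle","rod_rack","keeper","keeper_tab","jar","clay","register_key","near_bore"]:
    p={}
    for n in("scene","top"):
        r=ctrl.cut_out(n,nm)
        p[n]=[(np.round(x["pixel"],1).tolist(),round(x["confidence"],2),int(x["mask"].sum())) for x in r[:3]]
        if r: res[n+"_"+nm]=r[0]["mask"]
    print(nm,p)
    if p["scene"] and p["top"]: print("   tri",tri(p["scene"][0][0],p["top"][0][0]))
np.savez("masks0.npz",**res)
E
```

```text
mould_base {'scene': [([335.9, 242.7], 0.83, 2565)], 'top': [([310.2, 233.9], 0.79, 2350), ([405.4, 221.4], 0.29, 275), ([401.0, 223.6], 0.23, 633)]}
   tri (array([0.48979404, 0.03948945, 0.01370124]), np.float64(0.015441292181965388))
mould_top {'scene': [([250.1, 267.5], 0.67, 923)], 'top': [([236.3, 220.3], 0.92, 787), ([353.0, 178.0], 0.61, 499)]}
   tri (array([0.5523699 , 0.32779739, 0.00943704]), np.float64(0.004193637250342849))
lug {'scene': [([253.0, 266.2], 0.96, 921)], 'top': [([232.4, 221.3], 0.92, 802)]}
   tri (array([0.5401174, 0.3333966, 0.025789 ]), np.float64(0.019622656532813015))
lock_rod {'scene': [([397.8, 193.7], 0.63, 142), ([334.2, 240.3], 0.2, 2454)], 'top': [([408.1, 218.1], 0.71, 254)]}
   tri (array([ 0.5424141 , -0.32566064,  0.05424442]), np.float64(0.0024735615617599922))
rod_nose {'scene': [([394.6, 196.6], 0.63, 176)], 'top': [([409.2, 221.4], 0.51, 265)]}
   tri (array([ 0.54065934, -0.32437399,  0.04209222]), np.float64(0.02016124998451713))
rod_grip {'scene': [([394.4, 198.6], 0.68, 110)], 'top': [([400.6, 219.8], 0.63, 278)]}
   tri (array([ 0.
[... 638 characters left out ...]
loat64(0.18012660959391233))
jar {'scene': [([266.9, 227.4], 0.69, 262)], 'top': [([280.4, 184.9], 0.6, 176), ([403.0, 224.1], 0.17, 475)]}
   tri (array([0.69073152, 0.16065164, 0.0236991 ]), np.float64(0.005421410741331633))
clay {'scene': [], 'top': [([352.1, 179.5], 0.75, 478)]}
register_key {'scene': [([336.8, 240.9], 0.71, 2557), ([393.7, 195.6], 0.34, 175)], 'top': [([310.3, 236.1], 0.94, 2276), ([235.3, 218.9], 0.59, 742)]}
   tri (array([0.48141711, 0.04043233, 0.02458734]), np.float64(0.010872095913609218))
near_bore {'scene': [([336.2, 238.6], 0.9, 2374)], 'top': [([312.6, 235.8], 0.57, 2310)]}
   tri (array([0.48499813, 0.03442128, 0.02841377]), np.float64(0.0025152141063737184))
```

View pics/scene0c.png

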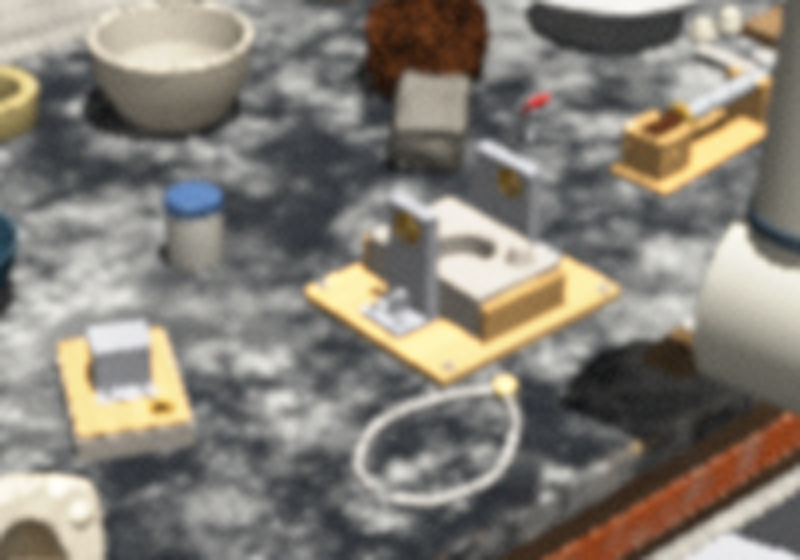

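View pics/top0c.png

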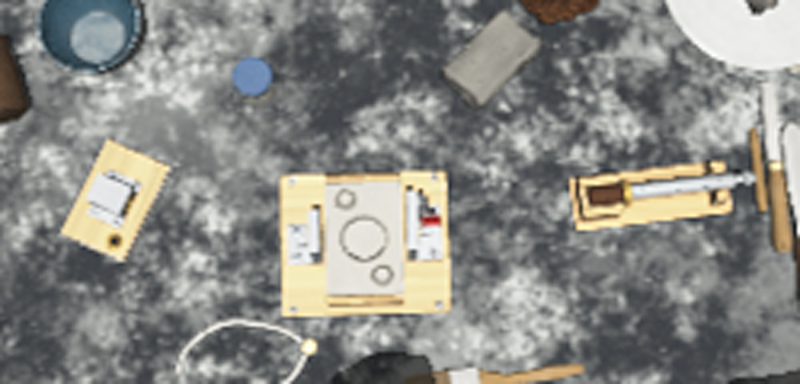

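```bash
cat >> h.py <<'E'
def rect(im,n,z,x0,x1,y0,y1,s=1.0):
    """plane z, image: up = +x, left = +y ; s px/mm"""
    W=int((y1-y0)*1000*s);H=int((x1-x0)*1000*s)
    c=np.array([[x1,y1,z],[x1,y0,z],[x0,y0,z],[x0,y1,z]])
    M=cv2.getPerspectiveTransform(proj(n,c).astype(np.float32),np.float32([[0,0],[W,0],[W,H],[0,H]])-0.5*0)
    return cv2.warpPerspective(im,M,(W,H),flags=cv2.INTER_CUBIC)
E
python3 - <<'E'
from h import *
d=np.load("ims0.npz")
def go(nm,z,b,s):
    a=[rect(d[n],n,z,*b,s) for n in("top","scene")]
    cv2.imwrite(f"pics/r_{nm}.png",np.hstack(a)[:,:,::-1]); print(nm,a[0].shape)
go("base",0.012,(0.36,0.64,-0.10,0.16),1.5)
go("mtop",0.024,(0.44,0.66,0.22,0.44),1.8)
go("rack",0.008,(0.46,0.62,-0.46,-0.20),1.5)
E
```

```text
base (420, 390, 3)
mtop (396, 396, 3)
rack (239, 390, 3)
```

View pics/r_base.png

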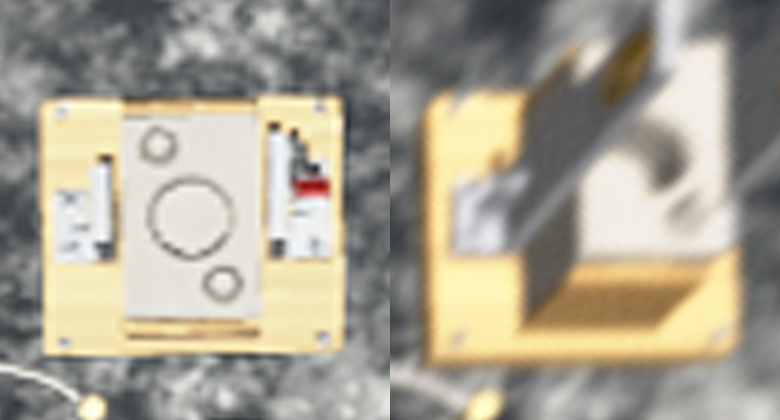

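View pics/r_mtop.png

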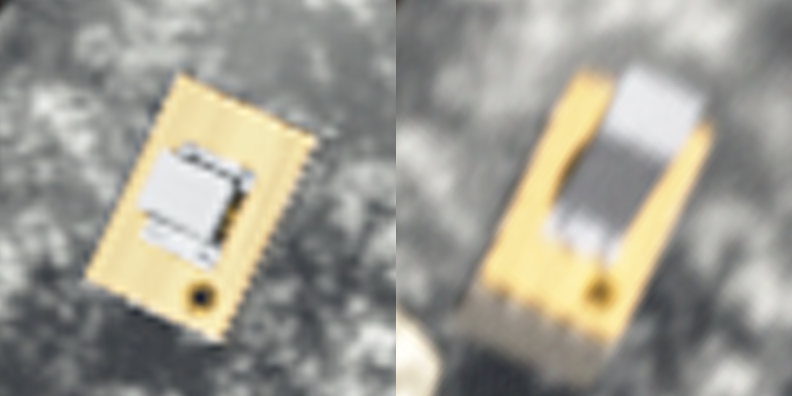

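View pics/r_rack.png

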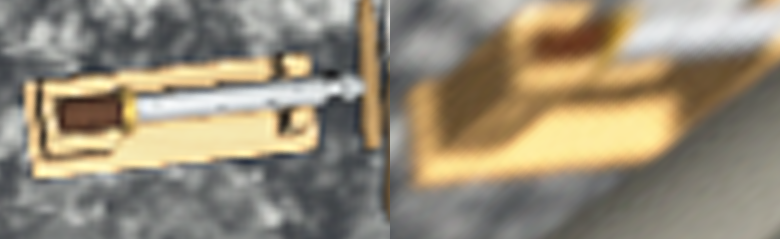

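```bash
cat > fit.py <<'E'
from h import *
from scipy.optimize import least_squares
def cam(n):
    V=CAL[n]["view"];return -V[:3,:3].T@V[:3,3]
def satmask(im,n,z,b,s,thr=None,chan="b"):
    r=rect(im,n,z,*b,s); lab=cv2.cvtColor(r,cv2.COLOR_RGB2LAB)
    v=cv2.GaussianBlur(lab[:,:,2],(0,0),s*0.8)
    t,m=cv2.threshold(v,0,255,cv2.THRESH_OTSU)
    return r,m
def boxfit(im,n,z,b,s=4,name=None):
    r,m=satmask(im,n,z,b,s)
    nl,l,st,c=cv2.connectedComponentsWithStats(m)
    k=1+np.argmax(st[1:,4]); m=(l==k).astype(np.uint8)
    cs,_=cv2.findContours(m,cv2.RETR_EXTERNAL,cv2.CHAIN_APPROX_NONE)
    cnt=max(cs,key=cv2.contourArea); h=cv2.convexHull(cnt)
    (cx,cy),(w,hh),a=cv2.minAreaRect(h)
    x=b[1]-cy/s/1000; y=b[3]-cx/s/1000
    if name:
        o=r.copy(); cv2.drawContours(o,[np.int32(cv2.boxPoints(((cx,cy),(w,hh),a)))],-1,(255,0,0),1); cv2.drawContours(o,[cnt],-1,(0,0,255),1)
        f=min(1,800/o.shape[1],600/o.shape[0]); cv2.imwrite(name,cv2.resize(o,None,fx=f,fy=f,interpolation=cv2.INTER_AREA)[:,:,::-1])
    return x,y,w/s,hh/s,a
E
python3 - <<'E'
from fit import *
d=np.load("ims0.npz")
print(cam("top"),cam("scene"))
for nm,n,z,b in[("base","top",.012,(0.38,0.62,-0.08,0.15)),("mtop","top",.024,(0.46,0.64,0.24,0.42)),("rack","top",.008,(0.48,0.62,-0.44,-0.20)),("base","scene",.012,(0.38,0.62,-0.08,0.15)),("mtop","scene",.024,(0.45,0.64,0.24,0.41))]:
    print(nm,n,np.round(boxfit(d[n],n,z,b,4,f"pics/f_{nm}_{n}.png"),4))
E
cd pics; python3 - <<'E'
import cv2,numpy as np
a=[cv2.imread(f"f_{n}.png") for n in("base_top","mtop_top","rack_top","base_scene","mtop_scene")]
a=[cv2.resize(x,(260,260*x.shape[0]//x.shape[1])) for x in a]
H=max(x.shape[0] for x in a); a=[cv2.copyMakeBorder(x,0,H-x.shape[0],0,0,0) for x in a]
cv2.imwrite("fits.png",np.vstack([np.hstack(a[:3]),np.hstack(a[3:]+[a[0]*0])]))
E
```

```text
[0.24846426 0.00284505 1.61405491] [-0.56361132  1.01006716  0.91903156]
base top [4.898000e-01 3.230000e-02 1.734230e+02 2.035665e+02 8.920150e+01]
mtop top [  0.5451   0.329   85.8217 127.2816  24.8046]
rack top [  0.5426  -0.3135  67.5467 193.7374  83.7667]
base scene [4.883000e-01 3.330000e-02 1.849071e+02 2.126342e+02 8.910480e+01]
mtop scene [  0.5447   0.3298  86.9497 135.0918  24.8977]
```

View pics/fits.png

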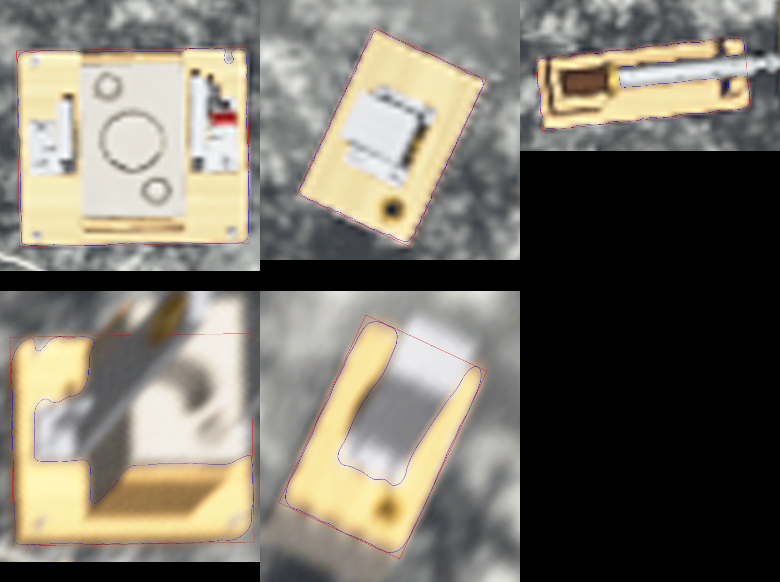

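```bash
cat > mv.py <<'E'
from h import *
from scipy.spatial.transform import Rotation as Ro
def st():
    s=ctrl.read_state(); q=s["eef_rot"]; return s,s["position"],Ro.from_quat([q[1],q[2],q[3],q[0]])
def Rdown(yaw,flip=False):
    """jaw axis z at angle yaw from world x (tool y down)"""
    z=np.array([np.cos(yaw),np.sin(yaw),0]); 
    if flip: z=-z
    y=np.array([0,0,-1.]); x=np.cross(y,z); return Ro.from_matrix(np.stack([x,y,z],1))
def rel(p,R):
    s,p0,R0=st(); d=R0.inv().apply(np.array(p)-p0)*1000; rv=(R0.inv()*R).as_rotvec()
    return d,rv
def show(p,yaw,flip=False):
    d,rv=rel(p,Rdown(np.radians(yaw),flip)); s,p0,R0=st()
    print("t",round(s["time"],2),"pos",np.round(p0*1000,1),"yawz",round(np.degrees(np.arctan2(*R0.as_matrix()[[1,0],2])),2),"down",np.round(R0.as_matrix()[:,1],3),"F",np.round(s["ft_force"],1),"open",round(s["opening"]*1000,1),"q",np.round(s["q"],2))
    print("delta x,y,z mm",np.round(d,1),"rot",np.round(rv,4))
E
python3 - <<'E'
from mv import *
s,p,R=st(); print(np.round(R.as_matrix(),3))
for f in(0,1): show([0.545,0.329,0.33],-24.8,f)
# height checks: lug top, ear tops from both views
d=np.load("ims0.npz")
a=[rect(d[n],n,0.062,0.47,0.62,0.25,0.40,2.6) for n in("top","scene")]
cv2.imwrite("pics/lugtop.png",np.hstack(a)[:,:,::-1])
a=[rect(d[n],n,0.111,0.40,0.60,-0.07,0.13,2) for n in("top","scene")]
cv2.imwrite("pics/eartop.png",np.hstack(a)[:,:,::-1])
a=[rect(d[n],n,0.045,0.46,0.62,-0.46,-0.20,1.5) for n in("top","scene")]
cv2.imwrite("pics/rod45.png",np.hstack(a)[:,:,::-1])
E
```

```text
[[-0.969  0.     0.246]
 [-0.246  0.    -0.969]
 [-0.    -1.    -0.   ]]
t 1.6 pos [ 147.7 -581.5  404.6] yawz -75.75 down [ 0.  0. -1.] F [ 0.9 -0.1 -0.6] open 85.7 q [-1.38  0.09  1.23  0.    1.82 -0.06]
delta x,y,z mm [-609.2   74.7 -784.7] rot [ 0.     -0.8892 -0.    ]
t 1.6 pos [ 147.7 -581.5  404.6] yawz -75.75 down [ 0.  0. -1.] F [ 0.9 -0.1 -0.6] open 85.7 q [-1.38  0.09  1.23  0.    1.82 -0.06]
delta x,y,z mm [-609.2   74.7 -784.7] rot [0.     2.2524 0.    ]
```

View pics/lugtop.png

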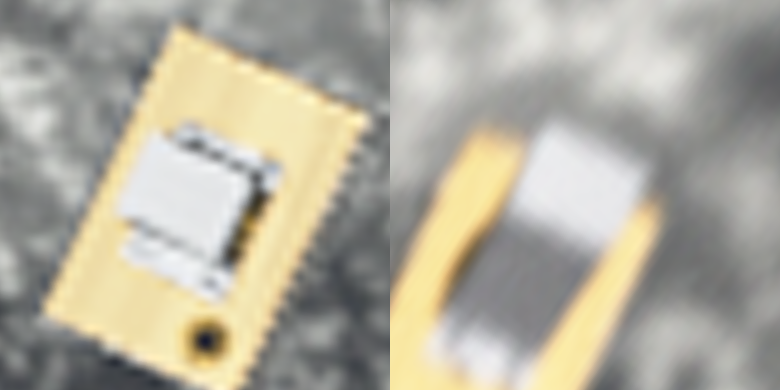

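View pics/eartop.png

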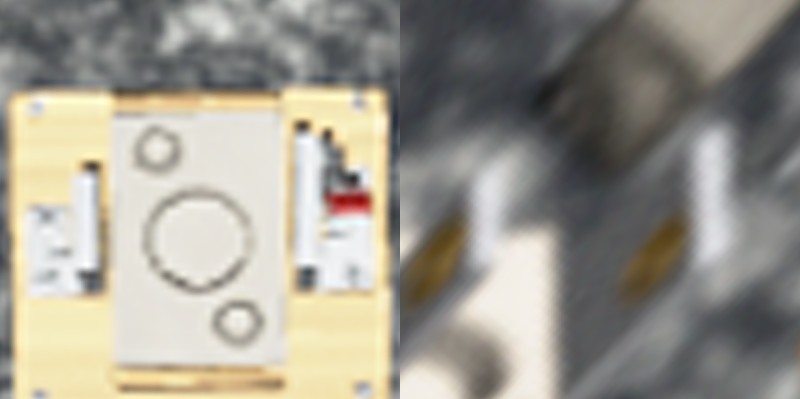

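View pics/rod45.png

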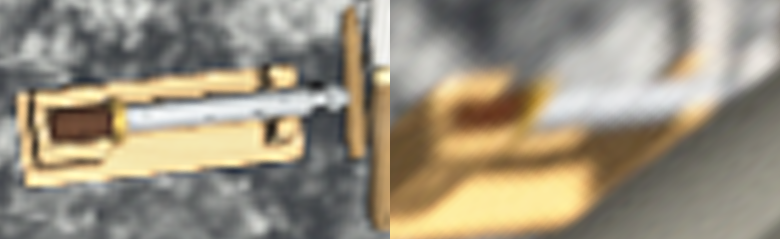

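>>> servo_tool(
  targets=[
    {"claw": 1, "x": -24, "y": 0, "z": -31, "rx": 0, "ry": 0, "rz": 0},
    {"claw": 1, "x": -48, "y": 0, "z": -62, "rx": 0, "ry": 0, "rz": 0},
    {"claw": 1, "x": -72, "y": 0, "z": -93, "rx": 0, "ry": 0, "rz": 0},
    {"claw": 1, "x": -96, "y": 0, "z": -124, "rx": 0, "ry": 0, "rz": 0},
    {"claw": 1, "x": -120, "y": 0, "z": -155, "rx": 0, "ry": 0, "rz": 0},
  ],
)

```text
time: 2.02
position: [0.2262, -0.4001, 0.4046]
eef_rot: [-0.088, 0.087, -0.702, 0.702]
ft_force: [0.9, 0.7, 0.1]
opening: 0.0858
```

>>> servo_tool(
  targets=[
    {"claw": 1, "x": -24, "y": 0, "z": -31, "rx": 0, "ry": 0, "rz": 0},
    {"claw": 1, "x": -48, "y": 0, "z": -62, "rx": 0, "ry": 0, "rz": 0},
    {"claw": 1, "x": -72, "y": 0, "z": -93, "rx": 0, "ry": 0, "rz": 0},
    {"claw": 1, "x": -96, "y": 0, "z": -124, "rx": 0, "ry": 0, "rz": 0},
    {"claw": 1, "x": -120, "y": 0, "z": -155, "rx": 0, "ry": 0, "rz": 0},
  ],
)

```text
time: 2.43
position: [0.304, -0.2201, 0.4049]
eef_rot: [-0.088, 0.087, -0.701, 0.702]
ft_force: [1.0, 0.1, -0.9]
opening: 0.0853
```

>>> servo_tool(
  targets=[
    {"claw": 1, "x": -24, "y": 0, "z": -31, "rx": 0, "ry": 0, "rz": 0},
    {"claw": 1, "x": -48, "y": 0, "z": -62, "rx": 0, "ry": 0, "rz": 0},
    {"claw": 1, "x": -72, "y": 0, "z": -93, "rx": 0, "ry": 0, "rz": 0},
    {"claw": 1, "x": -96, "y": 0, "z": -124, "rx": 0, "ry": 0, "rz": 0},
    {"claw": 1, "x": -120, "y": 0, "z": -155, "rx": 0, "ry": 0, "rz": 0},
  ],
)

```text
time: 2.85
position: [0.3822, -0.0402, 0.4051]
eef_rot: [-0.088, 0.087, -0.701, 0.702]
ft_force: [1.2, 0.0, -0.5]
opening: 0.0851
```

```bash
python3 - <<'E'
from mv import *
show([0.545,0.3285,0.30],-24.8,0)
E
```

```text
t 2.85 pos [382.2 -40.2 405.1] yawz -75.74 down [ 0.002 -0.    -1.   ] F [ 1.2  0.  -0.5] open 85.1 q [-0.19 -0.5   1.74 -0.    1.9   1.13]
delta x,y,z mm [-248.5  105.2 -317.3] rot [-0.0013 -0.8891 -0.001 ]
```

>>> servo_tool(
  targets=[
    {"claw": 1, "x": -24, "y": 3, "z": -31, "rx": 0, "ry": -0.09, "rz": 0},
    {"claw": 1, "x": -49, "y": 6, "z": -62, "rx": 0, "ry": -0.18, "rz": 0},
    {"claw": 1, "x": -74, "y": 9, "z": -94, "rx": 0, "ry": -0.27, "rz": 0},
    {"claw": 1, "x": -99, "y": 12, "z": -126, "rx": 0, "ry": -0.36, "rz": 0},
    {"claw": 1, "x": -124, "y": 15, "z": -158, "rx": 0, "ry": -0.45, "rz": 0},
  ],
)

```text
time: 3.27
position: [0.4636, 0.1437, 0.3898]
eef_rot: [-0.244, 0.243, -0.664, 0.664]
ft_force: [1.3, -1.5, -0.2]
opening: 0.0853
```

```bash
python3 - <<'E'
from mv import *
show([0.545,0.3285,0.30],-24.8,0)
E
```

```text
t 3.27 pos [463.6 143.7 389.8] yawz -49.68 down [ 0.001  0.    -1.   ] F [ 1.3 -1.5 -0.2] open 85.3 q [ 0.23 -0.22  1.56 -0.    1.81  1.1 ]
delta x,y,z mm [-181.6   89.9  -88.3] rot [-0.0007 -0.4342 -0.0006]
```

>>> servo_tool(
  targets=[
    {"claw": 1, "x": -33, "y": 13, "z": -16, "rx": 0, "ry": -0.087, "rz": 0},
    {"claw": 1, "x": -67, "y": 26, "z": -33, "rx": 0, "ry": -0.174, "rz": 0},
    {"claw": 1, "x": -101, "y": 39, "z": -50, "rx": 0, "ry": -0.261, "rz": 0},
    {"claw": 1, "x": -135, "y": 52, "z": -66, "rx": 0, "ry": -0.348, "rz": 0},
    {"claw": 1, "x": -168, "y": 65, "z": -82, "rx": 0, "ry": -0.434, "rz": 0},
  ],
)

```text
time: 3.68
position: [0.5397, 0.3144, 0.3239]
eef_rot: [-0.381, 0.381, -0.596, 0.596]
ft_force: [1.1, -0.7, 0.5]
opening: 0.0854
```

```bash
python3 - <<'E'
from mv import *
show([0.545,0.3285,0.206],-24.8,0)
E
```

```text
t 3.68 pos [539.7 314.4 323.9] yawz -24.82 down [ 0.  0. -1.] F [ 1.1 -0.7  0.5] open 85.4 q [ 0.47  0.16  1.3  -0.    1.68  0.91]
delta x,y,z mm [-15.  117.9  -1.1] rot [-0.0002 -0.0004 -0.0002]
```

>>> servo_tool(
  targets=[
    {"claw": 1, "x": -9, "y": 15, "z": -1, "rx": 0, "ry": 0, "rz": 0},
    {"claw": 1, "x": -15, "y": 40, "z": -1, "rx": 0, "ry": 0, "rz": 0},
    {"claw": 1, "x": -15, "y": 70, "z": -1, "rx": 0, "ry": 0, "rz": 0},
    {"claw": 1, "x": -15, "y": 98, "z": -1, "rx": 0, "ry": 0, "rz": 0},
    {"claw": 1, "x": -15, "y": 116, "z": -1, "rx": 0, "ry": 0, "rz": 0},
  ],
)

```text
time: 4.1
position: [0.5439, 0.3258, 0.2048]
eef_rot: [0.378, -0.381, 0.597, -0.597]
ft_force: [-1.0, -0.3, -0.4]
opening: 0.0853
```

```bash
python3 - <<'E'
from mv import *
show([0.545,0.3285,0.206],-24.8,0)
ims={n:ctrl.read_camera(n) for n in("scene","top")}
a=ims["scene"][180:330,180:360]; b=ims["top"][160:280,170:330]
a=cv2.resize(a,(480,400),interpolation=cv2.INTER_CUBIC)
cv2.imwrite("pics/g1.png",a[:,:,::-1]);
E
```

```text
t 4.1 pos [543.9 325.8 204.8] yawz -25.13 down [-0.004 -0.002 -1.   ] F [-1.  -0.3 -0.4] open 85.3 q [ 0.49  0.23  1.43 -0.    1.48  0.92]
delta x,y,z mm [-2.8 -1.2 -0.2] rot [ 0.0025 -0.0058  0.0036]
```

View pics/g1.png

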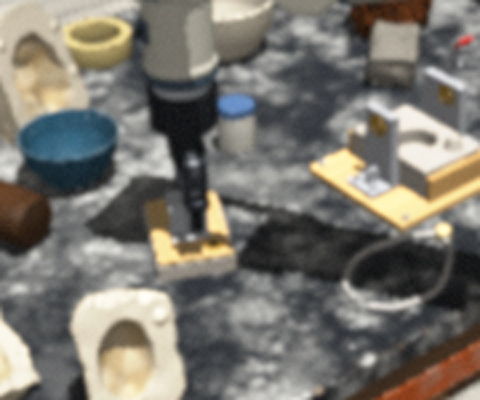

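>>> servo_tool(
  targets=[
    {"claw": 0.2, "x": -3, "y": -1, "z": 0, "rx": 0, "ry": -0.005, "rz": 0},
    {"claw": -0.5, "x": -3, "y": -1, "z": 0, "rx": 0, "ry": -0.005, "rz": 0},
    {"claw": -1, "x": -3, "y": -1, "z": 0, "rx": 0, "ry": -0.005, "rz": 0},
    {"claw": -1, "x": -3, "y": -1, "z": 0, "rx": 0, "ry": -0.005, "rz": 0},
    {"claw": -1, "x": -3, "y": -1, "z": 0, "rx": 0, "ry": -0.005, "rz": 0},
  ],
)

```text
time: 4.62
position: [0.5464, 0.3293, 0.2121]
eef_rot: [0.382, -0.38, 0.596, -0.596]
ft_force: [0.3, 2.3, 6.2]
opening: 0.0329
```

>>> servo_tool(
  targets=[
    {"claw": -1, "x": 0, "y": 0, "z": 0, "rx": 0, "ry": 0, "rz": 0},
    {"claw": -1, "x": 0, "y": 0, "z": 0, "rx": 0, "ry": 0, "rz": 0},
    {"claw": -1, "x": 0, "y": 0, "z": 0, "rx": 0, "ry": 0, "rz": 0},
    {"claw": -1, "x": 0, "y": 0, "z": 0, "rx": 0, "ry": 0, "rz": 0},
    {"claw": -1, "x": 0, "y": 0, "z": 0, "rx": 0, "ry": 0, "rz": 0},
  ],
)

```text
time: 5.03
position: [0.5464, 0.3294, 0.2121]
eef_rot: [0.382, -0.38, 0.596, -0.596]
ft_force: [-1.1, 0.8, 6.6]
opening: 0.0327
```

```bash
python3 - <<'E'
from mv import *
show([0.545,0.3285,0.206],-24.8,0)
E
```

```text
t 5.03 pos [546.4 329.4 212.1] yawz -24.81 down [ 0.003  0.002 -1.   ] F [-1.1  0.8  6.6] open 32.7 q [0.49 0.24 1.41 0.   1.49 0.92]
delta x,y,z mm [ 1.4  6.1 -0.9] rot [-0.0019 -0.0001 -0.003 ]
```

>>> servo_tool(
  targets=[
    {"claw": -1, "x": 0, "y": -6, "z": 0, "rx": 0, "ry": 0, "rz": 0},
    {"claw": -1, "x": 0, "y": -22, "z": 0, "rx": 0, "ry": 0, "rz": 0},
    {"claw": -1, "x": 0, "y": -52, "z": 0, "rx": 0, "ry": 0, "rz": 0},
    {"claw": -1, "x": 0, "y": -88, "z": 0, "rx": 0, "ry": 0, "rz": 0},
    {"claw": -1, "x": 0, "y": -122, "z": 0, "rx": 0, "ry": 0, "rz": 0},
  ],
)

```text
time: 5.45
position: [0.5457, 0.3287, 0.3313]
eef_rot: [0.38, -0.382, 0.596, -0.596]
ft_force: [0.8, 0.4, -3.5]
opening: 0.0332
```

```bash
python3 - <<'E'
from mv import *
show([0.4895,0.0325,0.342],0.8,0)
E
```

```text
t 5.45 pos [545.7 328.7 331.3] yawz -24.82 down [-0.003 -0.002 -1.   ] F [ 0.8  0.4 -3.5] open 33.2 q [ 0.49  0.19  1.25 -0.    1.7   0.92]
delta x,y,z mm [292.5 -10.   73.3] rot [ 0.0029 -0.4471  0.0027]
```

>>> servo_tool(
  targets=[
    {"claw": -1, "x": 30, "y": -8, "z": 7, "rx": 0, "ry": -0.05, "rz": 0},
    {"claw": -1, "x": 68, "y": -10, "z": 17, "rx": 0, "ry": -0.1, "rz": 0},
    {"claw": -1, "x": 107, "y": -10, "z": 27, "rx": 0, "ry": -0.15, "rz": 0},
    {"claw": -1, "x": 146, "y": -10, "z": 37, "rx": 0, "ry": -0.2, "rz": 0},
    {"claw": -1, "x": 185, "y": -10, "z": 46, "rx": 0, "ry": -0.25, "rz": 0},
  ],
)

```text
time: 5.87
position: [0.5093, 0.1402, 0.3407]
eef_rot: [0.452, -0.454, 0.543, -0.543]
ft_force: [1.4, -0.9, -4.6]
opening: 0.0324
```

```bash
python3 - <<'E'
from mv import *
show([0.4895,0.0325,0.342],0.8,0)
E
```

```text
t 5.87 pos [509.3 140.2 340.7] yawz -10.32 down [-0.002 -0.001 -1.   ] F [ 1.4 -0.9 -4.6] open 32.4 q [ 0.2  -0.1   1.54 -0.    1.71  0.38]
delta x,y,z mm [109.5  -1.2  -0.2] rot [ 0.0016 -0.194   0.0009]
```

>>> servo_tool(
  targets=[
    {"claw": -1, "x": 34, "y": -1, "z": 0, "rx": 0, "ry": -0.06, "rz": 0},
    {"claw": -1, "x": 66, "y": -1, "z": 0, "rx": 0, "ry": -0.12, "rz": 0},
    {"claw": -1, "x": 92, "y": -1, "z": 0, "rx": 0, "ry": -0.17, "rz": 0},
    {"claw": -1, "x": 106, "y": -1, "z": 0, "rx": 0, "ry": -0.194, "rz": 0},
    {"claw": -1, "x": 109, "y": -1, "z": 0, "rx": 0, "ry": -0.194, "rz": 0},
  ],
)

```text
time: 6.28
position: [0.4897, 0.0322, 0.342]
eef_rot: [-0.501, 0.503, -0.498, 0.498]
ft_force: [-0.1, 0.6, -4.5]
opening: 0.0328
```

```bash
python3 - <<'E'
from mv import *
show([0.4895,0.0325,0.342],0.8,0)
ims={n:ctrl.read_camera(n) for n in("scene","top")}
np.savez("ims2.npz",**ims)
a=ims["scene"][170:290,270:420]; b=ims["top"][180:270,270:360]
a=cv2.resize(a,(500,400),interpolation=cv2.INTER_CUBIC);b=cv2.resize(b,(300,300),interpolation=cv2.INTER_CUBIC)
b=cv2.copyMakeBorder(b,0,100,0,0,0)
cv2.imwrite("pics/g2.png",np.hstack([a,b])[:,:,::-1]);
show([0.4895,0.0325,0.342],0.8,0)
E
```

```text
t 6.28 pos [489.7  32.2 342. ] yawz 0.49 down [-0.002 -0.001 -1.   ] F [-0.1  0.6 -4.5] open 32.8 q [-0.   -0.21  1.63 -0.    1.72 -0.01]
delta x,y,z mm [-0.3  0.  -0.2] rot [ 0.0016 -0.0054  0.0012]
t 6.38 pos [490.1  34.1 342.2] yawz 0.5 down [-0.001  0.    -1.   ] F [ 0.5 -0.6 -4.1] open 33.2 q [ 0.   -0.21  1.63  0.    1.72 -0.01]
delta x,y,z mm [ 1.6  0.2 -0.6] rot [ 0.0011 -0.0053 -0.0003]
```

View pics/g2.png

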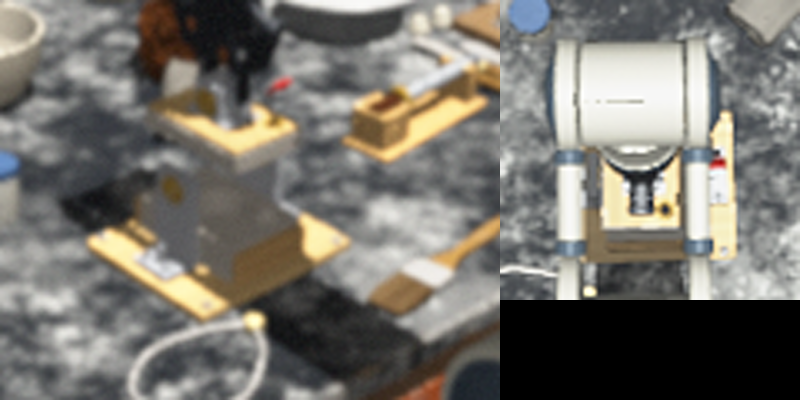

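>>> servo_tool(
  targets=[
    {"claw": -1, "x": 1, "y": 12, "z": 0, "rx": 0, "ry": -0.005, "rz": 0},
    {"claw": -1, "x": 1, "y": 28, "z": 0, "rx": 0, "ry": -0.005, "rz": 0},
    {"claw": -1, "x": 1, "y": 42, "z": 0, "rx": 0, "ry": -0.005, "rz": 0},
    {"claw": -1, "x": 1, "y": 52, "z": 0, "rx": 0, "ry": -0.005, "rz": 0},
    {"claw": -1, "x": 1, "y": 57, "z": 0, "rx": 0, "ry": -0.005, "rz": 0},
  ],
)

```text
time: 6.8
position: [0.49, 0.0346, 0.2828]
eef_rot: [-0.503, 0.505, -0.497, 0.495]
ft_force: [-0.3, -0.5, -4.0]
opening: 0.0329
```

>>> servo_tool(
  targets=[
    {"claw": -1, "x": 0, "y": 4, "z": 0, "rx": 0, "ry": 0, "rz": 0},
    {"claw": -1, "x": 0, "y": 8, "z": 0, "rx": 0, "ry": 0, "rz": 0},
    {"claw": -1, "x": 0, "y": 11, "z": 0, "rx": 0, "ry": 0, "rz": 0},
    {"claw": -1, "x": 0, "y": 13, "z": 0, "rx": 0, "ry": 0, "rz": 0},
    {"claw": -1, "x": 0, "y": 15, "z": 0, "rx": 0, "ry": 0, "rz": 0},
  ],
)

```text
time: 7.22
position: [0.4905, 0.0336, 0.271]
eef_rot: [0.504, -0.504, 0.496, -0.496]
ft_force: [-0.6, -0.5, -4.2]
opening: 0.0333
```

```bash
python3 - <<'E'
from mv import *
show([0.4895,0.0325,0.264],0.8,0)
E
```

```text
t 7.22 pos [490.5  33.6 271. ] yawz 0.91 down [ 0.001  0.    -1.   ] F [-0.6 -0.5 -4.2] open 33.3 q [-0.   -0.19  1.74  0.    1.59 -0.02]
delta x,y,z mm [ 1.1  7.  -1. ] rot [-0.0009  0.002  -0.    ]
```

>>> servo_tool(
  targets=[
    {"claw": -1, "x": 0, "y": 2, "z": 0, "rx": 0, "ry": 0, "rz": 0},
    {"claw": -1, "x": 0, "y": 4, "z": 0, "rx": 0, "ry": 0, "rz": 0},
    {"claw": -1, "x": 0, "y": 5, "z": 0, "rx": 0, "ry": 0, "rz": 0},
    {"claw": -1, "x": 0, "y": 6, "z": 0, "rx": 0, "ry": 0, "rz": 0},
    {"claw": -1, "x": 0, "y": 7, "z": 0, "rx": 0, "ry": 0, "rz": 0},
  ],
)

```text
time: 7.63
position: [0.4904, 0.0336, 0.2641]
eef_rot: [0.504, -0.504, 0.496, -0.496]
ft_force: [-2.9, 0.3, 3.6]
opening: 0.0331
```

```bash
python3 - <<'E'
from mv import *
show([0.4895,0.0325,0.264],0.8,0)
E
```

```text
t 7.63 pos [490.4  33.6 264.1] yawz 0.91 down [ 0. -0. -1.] F [-2.9  0.3  3.6] open 33.1 q [-0.   -0.19  1.75 -0.    1.58 -0.02]
delta x,y,z mm [ 1.1  0.1 -0.9] rot [-0.0004  0.002   0.0001]
```

>>> servo_tool(
  targets=[
    {"claw": -1, "x": 0, "y": 1, "z": 0, "rx": 0, "ry": 0, "rz": 0},
    {"claw": -1, "x": 0, "y": 2, "z": 0, "rx": 0, "ry": 0, "rz": 0},
    {"claw": -1, "x": 0, "y": 3, "z": 0, "rx": 0, "ry": 0, "rz": 0},
    {"claw": -1, "x": 0, "y": 3, "z": 0, "rx": 0, "ry": 0, "rz": 0},
    {"claw": -1, "x": 0, "y": 3, "z": 0, "rx": 0, "ry": 0, "rz": 0},
  ],
)

```text
time: 8.05
position: [0.4902, 0.0337, 0.264]
eef_rot: [0.504, -0.504, 0.495, -0.496]
ft_force: [-7.9, -0.1, 13.5]
opening: 0.0329
```

```bash
python3 - <<'E'
from mv import *
show([0.4895,0.0325,0.264],0.8,0)
E
```

```text
t 8.05 pos [490.2  33.7 264. ] yawz 0.92 down [ 0.002 -0.    -1.   ] F [-7.9 -0.1 13.5] open 32.9 q [-0.   -0.19  1.75 -0.    1.58 -0.02]
delta x,y,z mm [ 1.2  0.  -0.7] rot [-0.0017  0.0021  0.0003]
```

>>> servo_tool(
  targets=[
    {"claw": -1, "x": 0, "y": -1, "z": -1, "rx": 0, "ry": 0, "rz": 0},
    {"claw": -1, "x": 0, "y": -1, "z": -2, "rx": 0, "ry": 0, "rz": 0},
    {"claw": -1, "x": 0, "y": -1, "z": -2, "rx": 0, "ry": 0, "rz": 0},
    {"claw": -0.6, "x": 0, "y": -1, "z": -2, "rx": 0, "ry": 0, "rz": 0},
    {"claw": -0.2, "x": 0, "y": -1, "z": -2, "rx": 0, "ry": 0, "rz": 0},
  ],
)

```text
time: 8.47
position: [0.4891, 0.0336, 0.2634]
eef_rot: [0.505, -0.503, 0.495, -0.497]
ft_force: [3.1, -0.7, 2.7]
opening: 0.0343
```

>>> servo_tool(
  targets=[
    {"claw": -0.1, "x": 0, "y": 0, "z": 0, "rx": 0, "ry": 0, "rz": 0},
    {"claw": -0.1, "x": 0, "y": 0, "z": 0, "rx": 0, "ry": 0, "rz": 0},
    {"claw": -1, "x": 0, "y": 0, "z": 0, "rx": 0, "ry": 0, "rz": 0},
    {"claw": -1, "x": 0, "y": 0, "z": 0, "rx": 0, "ry": 0, "rz": 0},
    {"claw": -1, "x": 0, "y": 0, "z": 0, "rx": 0, "ry": 0, "rz": 0},
  ],
)

```text
time: 8.88
position: [0.4889, 0.0335, 0.2621]
eef_rot: [0.505, -0.503, 0.495, -0.497]
ft_force: [4.7, -0.6, 1.2]
opening: 0.033
```

```bash
python3 - <<'E'
from mv import *
show([0.4895,0.0325,0.264],0.8,0)
E
```

```text
t 8.88 pos [488.9  33.5 262.1] yawz 0.91 down [ 0.003 -0.    -1.   ] F [ 4.7 -0.6  1.2] open 33.0 q [-0.   -0.19  1.76 -0.    1.57 -0.02]
delta x,y,z mm [ 1.  -1.9  0.6] rot [-0.0029  0.0019  0.0001]
```

>>> servo_tool(
  targets=[
    {"claw": 0.5, "x": 0, "y": 0, "z": 0, "rx": 0, "ry": 0, "rz": 0},
    {"claw": 0.8, "x": 0, "y": 0, "z": 0, "rx": 0, "ry": 0, "rz": 0},
    {"claw": 0.8, "x": 0, "y": -3, "z": 0, "rx": 0, "ry": 0, "rz": 0},
    {"claw": 0.8, "x": 0, "y": -20, "z": 0, "rx": 0, "ry": 0, "rz": 0},
    {"claw": 0.8, "x": 0, "y": -50, "z": 0, "rx": 0, "ry": 0, "rz": 0},
  ],
)

```text
time: 9.3
position: [0.4874, 0.0336, 0.3081]
eef_rot: [-0.502, 0.506, -0.498, 0.494]
ft_force: [0.7, 0.1, -0.0]
opening: 0.077
```

>>> servo_tool(
  targets=[
    {"claw": 0.8, "x": 20, "y": -35, "z": 5, "rx": 0, "ry": 0, "rz": 0},
    {"claw": 0.8, "x": 50, "y": -50, "z": 10, "rx": 0, "ry": 0, "rz": 0},
    {"claw": 0.8, "x": 88, "y": -60, "z": 15, "rx": 0, "ry": 0, "rz": 0},
    {"claw": 0.8, "x": 128, "y": -60, "z": 20, "rx": 0, "ry": 0, "rz": 0},
    {"claw": 0.8, "x": 168, "y": -60, "z": 25, "rx": 0, "ry": 0, "rz": 0},
  ],
)

```text
time: 9.72
position: [0.5159, -0.1354, 0.3731]
eef_rot: [0.505, -0.504, 0.495, -0.496]
ft_force: [0.5, -0.3, 0.2]
opening: 0.0768
```

```bash
python3 - <<'E'
from mv import *
show([0.54,-0.28,0.30],6.0,0)
ims={n:ctrl.read_camera(n) for n in("scene","top")}
np.savez("ims3.npz",**ims)
a=ims["scene"][170:290,270:420]; b=ims["top"][160:280,250:410]
a=cv2.resize(a,(400,320),interpolation=cv2.INTER_CUBIC);b=cv2.resize(b,(400,300),interpolation=cv2.INTER_CUBIC)
b=cv2.copyMakeBorder(b,0,20,0,0,0)
cv2.imwrite("pics/g3.png",np.hstack([a,b])[:,:,::-1]);
E
```

```text
t 9.72 pos [ 515.9 -135.4  373.1] yawz 0.98 down [ 0.002 -0.    -1.   ] F [ 0.5 -0.3  0.2] open 76.8 q [-0.32 -0.09  1.47  0.    1.76 -0.34]
delta x,y,z mm [145.   73.2  21.4] rot [-0.0017 -0.0876  0.0005]
```

View pics/g3.png

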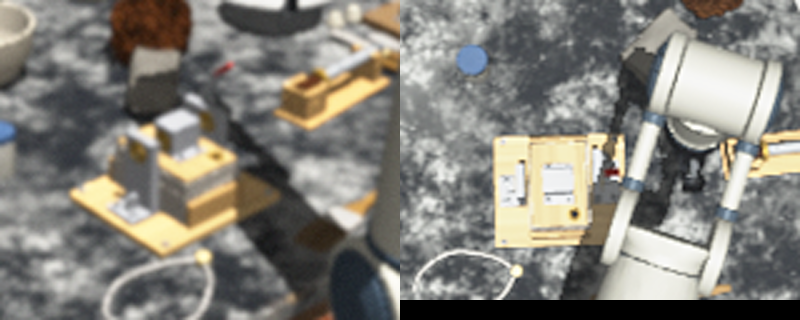

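```bash
python3 - <<'E'
from mv import *
d=np.load("ims0.npz")
a=rect(d["top"],"top",0.045,0.49,0.60,-0.45,-0.20,3.2)
for i in range(0,250,50): cv2.putText(a,str(-200-i),(int(i*3.2),345),0,.4,(255,0,0)); cv2.line(a,(int(i*3.2),0),(int(i*3.2),8),(255,0,0),1)
for i in range(0,110,10): cv2.line(a,(0,int(i*3.2)),(8 if i%50 else 20,int(i*3.2)),(0,0,255),1)
cv2.imwrite("pics/rodz.png",a[:,:,::-1])
lab=cv2.cvtColor(rect(d["top"],"top",0.045,0.49,0.60,-0.45,-0.20,4),cv2.COLOR_RGB2LAB)
E
```

```text
(no output)
```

View pics/rodz.png

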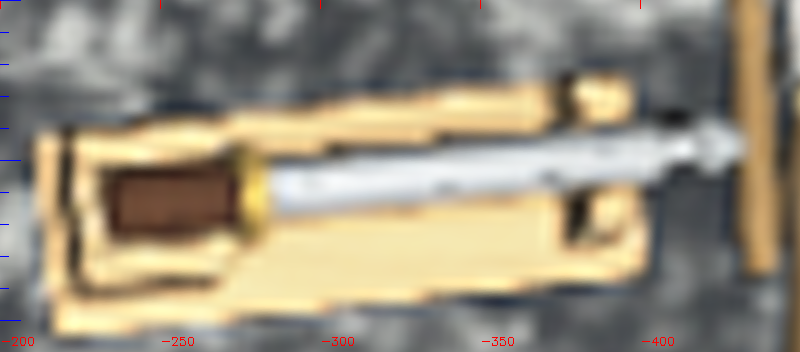

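```bash
python3 - <<'E'
from mv import *
d=np.load("ims0.npz")
# overlay
y=np.radians(6.0); u=np.array([-np.sin(y),np.cos(y),0]); c=np.array([.5397,-.2825,.045])
im=cv2.resize(d["scene"][175:225,370:420],(800,800)[:2],interpolation=cv2.INTER_CUBIC)[:600]
sc=16
for z,col in((0,(255,0,0)),):
    for s,r in((-.150,.009),(-.02,.009),(0,.016),(0,.009),(.008,.016),(.05,.012)):
        for k in np.linspace(0,2*np.pi,17):
            e=np.array([np.cos(y),np.sin(y),0])*np.cos(k)*r+np.array([0,0,1])*np.sin(k)*r
            p=proj("scene",c+u*s+e)[0]; cv2.circle(im,(int((p[0]-370+.5)*sc),int((p[1]-175+.5)*sc)),2,col,-1)
cv2.imwrite("pics/rodsc.png",im[:,:,::-1])
show([.5434,-.3173,.27],6.0)
E
```

```text
t 9.82 pos [ 515.9 -138.6  371. ] yawz 0.57 down [-0.002 -0.002 -1.   ] F [-0.6  0.1 -0.2] open 77.0 q [-0.33 -0.09  1.47 -0.    1.76 -0.34]
delta x,y,z mm [178.8 101.2  26. ] rot [ 0.0019 -0.0949  0.0015]
```

View pics/rodsc.png

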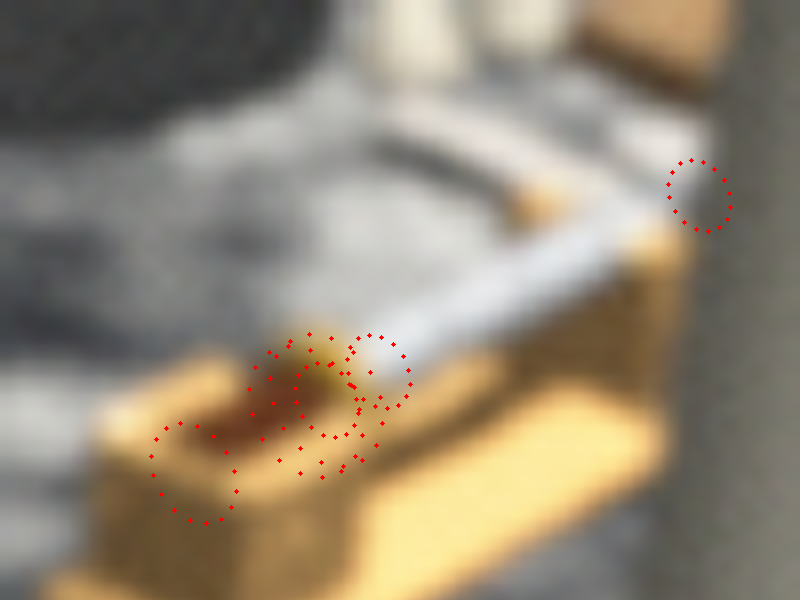

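>>> servo_tool(
  targets=[
    {"claw": 0.8, "x": 38, "y": 0, "z": 6, "rx": 0, "ry": -0.02, "rz": 0},
    {"claw": 0.8, "x": 76, "y": 10, "z": 12, "rx": 0, "ry": -0.04, "rz": 0},
    {"claw": 0.8, "x": 114, "y": 25, "z": 18, "rx": 0, "ry": -0.06, "rz": 0},
    {"claw": 0.8, "x": 150, "y": 42, "z": 23, "rx": 0, "ry": -0.08, "rz": 0},
    {"claw": 0.8, "x": 179, "y": 65, "z": 26, "rx": 0, "ry": -0.095, "rz": 0},
  ],
)

```text
time: 10.23
position: [0.5452, -0.3143, 0.3072]
eef_rot: [0.527, -0.527, 0.471, -0.472]
ft_force: [-0.2, -0.2, -0.4]
opening: 0.0771
```

```bash
python3 - <<'E'
from mv import *
show([.5434,-.3173,.200],6.0)
E
```

```text
t 10.23 pos [ 545.2 -314.3  307.2] yawz 6.39 down [ 0.002 -0.001 -1.   ] F [-0.2 -0.2 -0.4] open 77.1 q [-0.58  0.17  1.32  0.    1.65 -0.69]
delta x,y,z mm [  2.7 107.2  -2.3] rot [-0.0016  0.0069  0.0013]
```

>>> servo_tool(
  targets=[
    {"claw": 0.8, "x": 1, "y": 25, "z": -1, "rx": 0, "ry": 0, "rz": 0},
    {"claw": 0.8, "x": 1, "y": 55, "z": -2, "rx": 0, "ry": 0, "rz": 0},
    {"claw": 0.8, "x": 1, "y": 82, "z": -2, "rx": 0, "ry": 0, "rz": 0},
    {"claw": 0.8, "x": 1, "y": 100, "z": -2, "rx": 0, "ry": 0, "rz": 0},
    {"claw": 0.8, "x": 1, "y": 107, "z": -2, "rx": 0, "ry": 0, "rz": 0},
  ],
)

```text
time: 10.65
position: [0.5421, -0.3124, 0.1949]
eef_rot: [-0.527, 0.527, -0.474, 0.469]
ft_force: [-0.8, 0.7, 0.3]
opening: 0.0769
```

```bash
python3 - <<'E'
from mv import *
ims={n:ctrl.read_camera(n) for n in("scene","top")}
show([.5434,-.3173,.200],6.0)
b=cv2.resize(ims["top"][180:260,360:460],(800,640),interpolation=cv2.INTER_CUBIC)[:600]
cv2.imwrite("pics/g4.png",b[:,:,::-1])
E
```

```text
t 10.75 pos [ 542.7 -312.8  197.7] yawz 6.39 down [-0.003  0.003 -1.   ] F [-0.4  0.1  0.6] open 76.8 q [-0.58  0.22  1.46  0.    1.47 -0.69]
delta x,y,z mm [ 4.5 -2.3  0.2] rot [ 0.0031  0.0067 -0.0029]
```

View pics/g4.png

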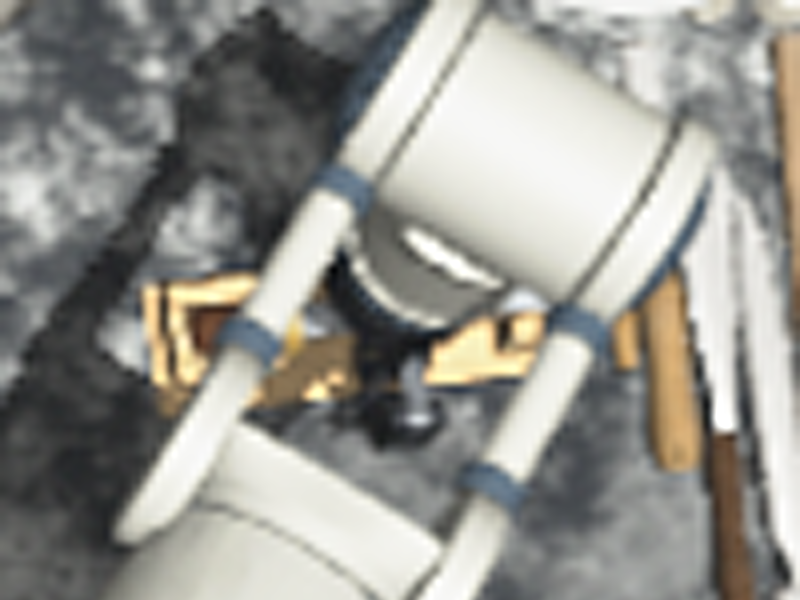

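>>> servo_tool(
  targets=[
    {"claw": 0.5, "x": 4, "y": -2, "z": 0, "rx": 0, "ry": 0, "rz": 0},
    {"claw": 0, "x": 4, "y": -2, "z": 0, "rx": 0, "ry": 0, "rz": 0},
    {"claw": -0.5, "x": 4, "y": -2, "z": 0, "rx": 0, "ry": 0, "rz": 0},
    {"claw": -1, "x": 4, "y": -2, "z": 0, "rx": 0, "ry": 0, "rz": 0},
    {"claw": -1, "x": 4, "y": -2, "z": 0, "rx": 0, "ry": 0, "rz": 0},
  ],
)

```text
time: 11.17
position: [0.5436, -0.3179, 0.2029]
eef_rot: [0.527, -0.527, 0.471, -0.472]
ft_force: [-1.8, 1.4, 14.5]
opening: 0.0163
```

>>> servo_tool(
  targets=[
    {"claw": -1, "x": 0, "y": 0, "z": 0, "rx": 0, "ry": 0, "rz": 0},
    {"claw": -1, "x": 0, "y": 0, "z": 0, "rx": 0, "ry": 0, "rz": 0},
    {"claw": -1, "x": 0, "y": 0, "z": 0, "rx": 0, "ry": 0, "rz": 0},
    {"claw": -1, "x": 0, "y": 0, "z": 0, "rx": 0, "ry": 0, "rz": 0},
    {"claw": -1, "x": 0, "y": 0, "z": 0, "rx": 0, "ry": 0, "rz": 0},
  ],
)

```text
time: 11.58
position: [0.5436, -0.3179, 0.2031]
eef_rot: [0.527, -0.527, 0.471, -0.472]
ft_force: [-1.2, 0.7, 5.1]
opening: 0.0157
```

```bash
python3 - <<'E'
from mv import *
show([.5434,-.3173,.200],6.0)
E
```

```text
t 11.58 pos [ 543.6 -317.9  203.1] yawz 6.35 down [ 0.001 -0.001 -1.   ] F [-1.2  0.7  5.1] open 15.7 q [-0.58  0.22  1.45 -0.    1.47 -0.69]
delta x,y,z mm [-0.6  3.1 -0.1] rot [-0.0013  0.006   0.0012]
```

>>> servo_tool(
  targets=[
    {"claw": -1, "x": 0, "y": -6, "z": 0, "rx": 0, "ry": 0, "rz": 0},
    {"claw": -1, "x": 0, "y": -24, "z": 0, "rx": 0, "ry": 0, "rz": 0},
    {"claw": -1, "x": 0, "y": -54, "z": 0, "rx": 0, "ry": 0, "rz": 0},
    {"claw": -1, "x": 0, "y": -90, "z": 0, "rx": 0, "ry": 0, "rz": 0},
    {"claw": -1, "x": 0, "y": -128, "z": 0, "rx": 0, "ry": 0, "rz": 0},
  ],
)

```text
time: 12.0
position: [0.5431, -0.3174, 0.3282]
eef_rot: [-0.527, 0.527, -0.473, 0.469]
ft_force: [0.8, -0.9, -4.1]
opening: 0.0159
```

```bash
python3 - <<'E'
from mv import *
ims={n:ctrl.read_camera(n) for n in("scene","top")}
show([.488,.23,.39],0.9)
b=cv2.resize(ims["top"][180:260,360:460],(500,400),interpolation=cv2.INTER_CUBIC)
a=cv2.resize(ims["scene"][130:230,350:430],(300,400),interpolation=cv2.INTER_CUBIC)
cv2.imwrite("pics/g5.png",np.hstack([b,a])[:,:,::-1])
E
```

```text
t 12.1 pos [ 544. -318.  338.] yawz 6.37 down [ 0.01  -0.007 -1.   ] F [-0.1 -0.3 -2.4] open 16.6 q [-0.58  0.16  1.27  0.    1.7  -0.69]
delta x,y,z mm [-550.4  -56.2    5.7] rot [-0.0099  0.0955  0.0073]
```

View pics/g5.png

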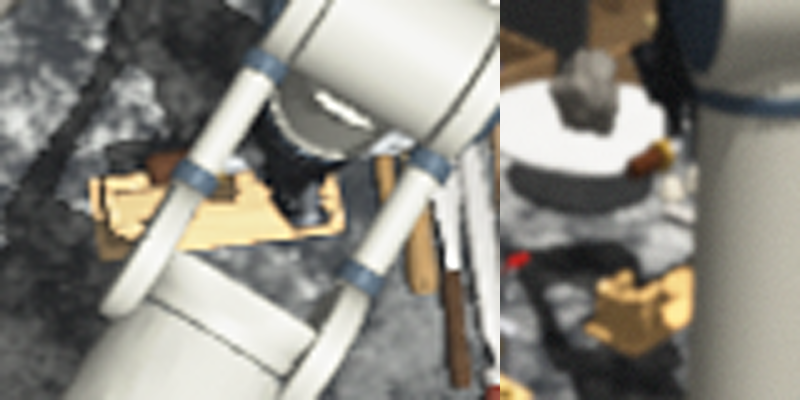

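>>> servo_tool(
  targets=[
    {"claw": -1, "x": -20, "y": -28, "z": 0, "rx": 0, "ry": 0.01, "rz": 0},
    {"claw": -1, "x": -50, "y": -50, "z": 0, "rx": 0, "ry": 0.02, "rz": 0},
    {"claw": -1, "x": -88, "y": -56, "z": 0, "rx": 0, "ry": 0.03, "rz": 0},
    {"claw": -1, "x": -127, "y": -56, "z": 0, "rx": 0, "ry": 0.04, "rz": 0},
    {"claw": -1, "x": -166, "y": -56, "z": 0, "rx": 0, "ry": 0.05, "rz": 0},
  ],
)

```text
time: 12.52
position: [0.5246, -0.1514, 0.3846]
eef_rot: [-0.515, 0.515, -0.485, 0.484]
ft_force: [1.3, 0.1, -3.2]
opening: 0.0158
```

>>> servo_tool(
  targets=[
    {"claw": -1, "x": -39, "y": 0, "z": 0, "rx": 0, "ry": 0.01, "rz": 0},
    {"claw": -1, "x": -78, "y": 0, "z": 0, "rx": 0, "ry": 0.02, "rz": 0},
    {"claw": -1, "x": -117, "y": 0, "z": 0, "rx": 0, "ry": 0.03, "rz": 0},
    {"claw": -1, "x": -156, "y": 0, "z": 0, "rx": 0, "ry": 0.04, "rz": 0},
    {"claw": -1, "x": -195, "y": 0, "z": 0, "rx": 0, "ry": 0.045, "rz": 0},
  ],
)

```text
time: 12.93
position: [0.5126, 0.0437, 0.3837]
eef_rot: [-0.503, 0.504, -0.497, 0.495]
ft_force: [1.2, 0.5, -4.2]
opening: 0.0162
```

```bash
python3 - <<'E'
from mv import *
show([.487,.235,.34],0.9)
E
```

```text
t 12.93 pos [512.6  43.7 383.7] yawz 0.88 down [-0.003  0.    -1.   ] F [ 1.2  0.5 -4.2] open 16.2 q [ 0.02 -0.14  1.5   0.    1.79  0.  ]
delta x,y,z mm [-191.6   43.8  -22.5] rot [ 0.0026 -0.0003 -0.0002]
```

>>> servo_tool(
  targets=[
    {"claw": -1, "x": -39, "y": 0, "z": -5, "rx": 0, "ry": 0, "rz": 0},
    {"claw": -1, "x": -78, "y": 0, "z": -11, "rx": 0, "ry": 0, "rz": 0},
    {"claw": -1, "x": -117, "y": 0, "z": -16, "rx": 0, "ry": 0, "rz": 0},
    {"claw": -1, "x": -156, "y": 2, "z": -21, "rx": 0, "ry": 0, "rz": 0},
    {"claw": -1, "x": -192, "y": 12, "z": -22, "rx": 0, "ry": 0, "rz": 0},
  ],
)

```text
time: 13.35
position: [0.4871, 0.2358, 0.3737]
eef_rot: [0.505, -0.504, 0.496, -0.496]
ft_force: [2.1, -0.4, -2.4]
opening: 0.0159
```

>>> servo_tool(
  targets=[
    {"claw": -1, "x": 0, "y": 20, "z": 0, "rx": 0, "ry": 0, "rz": 0},
    {"claw": -1, "x": 0, "y": 40, "z": 0, "rx": 0, "ry": 0, "rz": 0},
    {"claw": -1, "x": 0, "y": 60, "z": 0, "rx": 0, "ry": 0, "rz": 0},
    {"claw": -1, "x": 0, "y": 75, "z": 0, "rx": 0, "ry": 0, "rz": 0},
    {"claw": -1, "x": 0, "y": 80, "z": 0, "rx": 0, "ry": 0, "rz": 0},
  ],
)

```text
time: 13.77
position: [0.4871, 0.2334, 0.2882]
eef_rot: [-0.502, 0.507, -0.497, 0.495]
ft_force: [-0.1, -0.1, -4.2]
opening: 0.0164
```

```bash
python3 - <<'E'
from mv import *
show([.4862,.235,.252],0.9)
ims={n:ctrl.read_camera(n) for n in("scene","top")}
np.savez("ims6.npz",**ims)
b=cv2.resize(ims["top"][180:270,200:350],(500,300),interpolation=cv2.INTER_CUBIC)
a=cv2.resize(ims["scene"][180:280,250:350],(300,300),interpolation=cv2.INTER_CUBIC)
cv2.imwrite("pics/g6.png",np.hstack([b,a])[:,:,::-1])
show([.4862,.235,.252],0.9)
E
```

```text
t 13.77 pos [487.1 233.4 288.2] yawz 0.94 down [-0.008 -0.003 -1.   ] F [-0.1 -0.1 -4.2] open 16.4 q [ 0.38 -0.06  1.59  0.    1.62  0.37]
delta x,y,z mm [-1.7 36.2 -0.6] rot [0.0076 0.0008 0.0027]
t 13.87 pos [487.6 233.3 291. ] yawz 0.92 down [-0.005 -0.002 -1.   ] F [-1.1  0.4 -4. ] open 16.0 q [ 0.38 -0.06  1.58  0.    1.62  0.37]
delta x,y,z mm [-1.8 39.  -1.2] rot [0.0046 0.0003 0.0016]
```

View pics/g6.png

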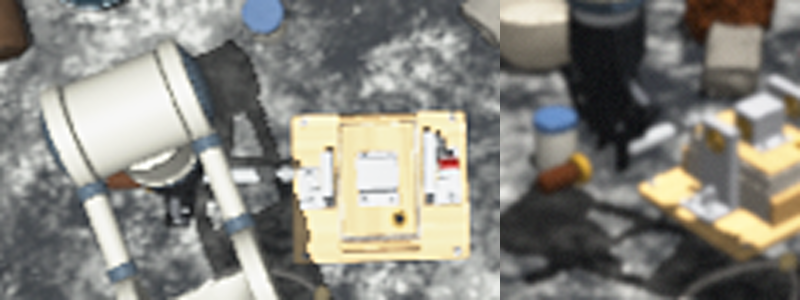

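```bash
python3 - <<'E'
from mv import *
d=np.load("ims6.npz")
y=np.radians(.92);u=np.array([-np.sin(y),np.cos(y),0]);e=np.array([np.cos(y),np.sin(y),0])
g=np.array([.4874,.2333,.290-.158]); B=np.array([.4894,.0330,0])
pts=[]
for s,r in((-.115,.006),(-.105,.009),(-.06,.009),(.035,.016),(.043,.016),(.085,.012)):
    for k in np.linspace(0,2*np.pi,13): pts.append((g+u*s+e*np.cos(k)*r+np.array([0,0,1])*np.sin(k)*r,(255,0,0)))
def bp(x,yy,z): return B+e*x/1000+u*yy/1000+np.array([0,0,z/1000])
for x,yy,z in [(-24,50,111),(24,50,111),(-24,62,111),(24,62,111),(-24,-50,111),(42,-50,111),(-24,-62,111),(42,-62,111)]: pts.append((bp(x,yy,z),(0,0,255)))
for x,yy,z in [(-17,22,114),(17,22,114),(-17,-22,114),(17,-22,114)]: pts.append((bp(x,yy,z),(0,200,0)))
for x,yy,z in [(-85,100,12),(85,100,12),(-85,-100,12),(85,-100,12)]: pts.append((bp(x,yy,z),(255,0,255)))
for n,(x0,y0,w,h,sc) in{"top":(215,190,133,75,6),"scene":(255,190,120,95,6)}.items():
    im=cv2.resize(d[n][y0:y0+h,x0:x0+w],None,fx=sc,fy=sc,interpolation=cv2.INTER_CUBIC)
    for p,c in pts:
        q=proj(n,p)[0]; cv2.circle(im,(int((q[0]-x0+.5)*sc),int((q[1]-y0+.5)*sc)),2,c,-1)
    cv2.imwrite(f"pics/ov_{n}.png",im[:,:,::-1])
E
```

```text
(no output)
```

View pics/ov_top.png

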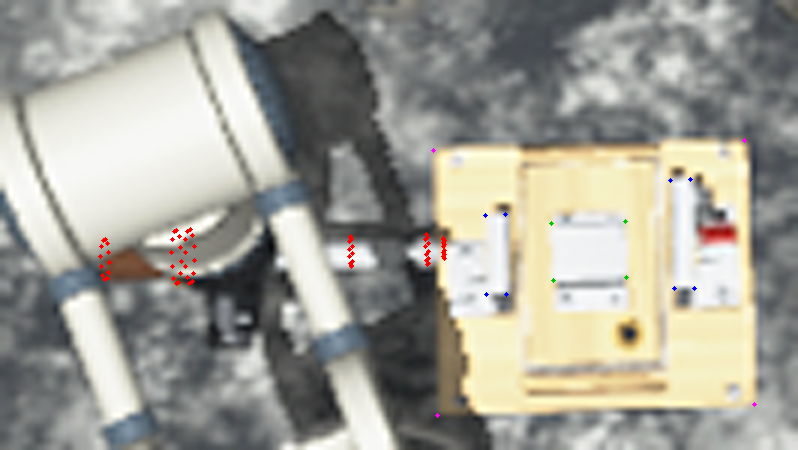

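View pics/ov_scene.png

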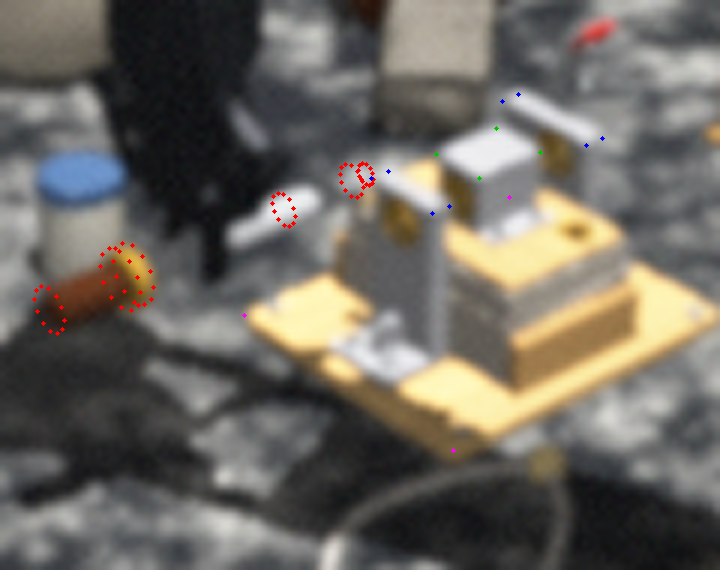

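```bash
python3 - <<'E'
from mv import *
d=np.load("ims6.npz")
y=np.radians(.92);u=np.array([-np.sin(y),np.cos(y),0]);e=np.array([np.cos(y),np.sin(y),0])
g=np.array([.4874,.2333,.290-.158]);B=np.array([.4894,.0330,0])
n="scene";x0,y0,w,h,sc=258,212,74,36,10.8
im=cv2.resize(d[n][y0:y0+h,x0:x0+w],None,fx=sc,fy=sc,interpolation=cv2.INTER_CUBIC)
def dot(p,c):
    q=proj(n,p)[0]; cv2.circle(im,(int((q[0]-x0+.5)*sc),int((q[1]-y0+.5)*sc)),1,c,-1)
view=cam=-CAL[n]["view"][:3,:3].T@CAL[n]["view"][:3,3]
def sil(s0,s1,r,c):
    for s in np.linspace(s0,s1,40):
        p=g+u*s; v=view-p; v/=np.linalg.norm(v); m=np.cross(u,v); m/=np.linalg.norm(m)
        dot(p+m*r,c);dot(p-m*r,c)
sil(-.105,0,.009,(255,0,0));sil(.035,.043,.016,(0,0,255));sil(.043,.085,.012,(0,255,0))
for yy in(62,):
    for k in np.linspace(0,2*np.pi,30): dot(B+u*yy/1000+e*np.cos(k)*.011+np.array([0,0,.094+np.sin(k)*.011]),(255,0,255))
cv2.imwrite("pics/ov2.png",im[:,:,::-1])
E
```

```text
(no output)
```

View pics/ov2.png

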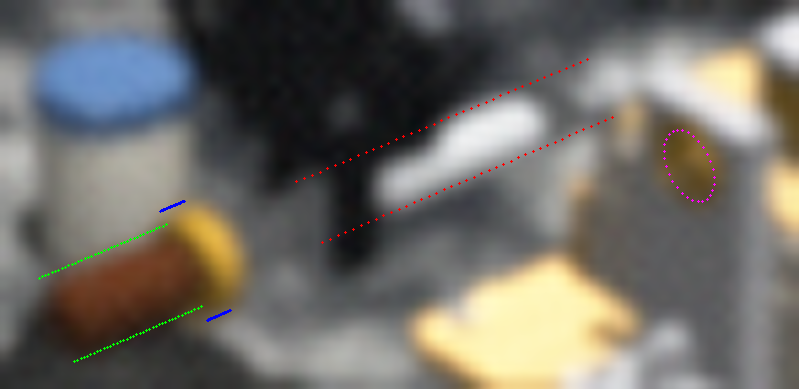

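>>> servo_tool(
  targets=[
    {"claw": -1, "x": -1, "y": 12, "z": -1, "rx": 0, "ry": 0, "rz": 0},
    {"claw": -1, "x": -1, "y": 24, "z": -1, "rx": 0, "ry": 0, "rz": 0},
    {"claw": -1, "x": -1, "y": 33, "z": -1, "rx": 0, "ry": 0, "rz": 0},
    {"claw": -1, "x": -1, "y": 38, "z": -1, "rx": 0, "ry": 0, "rz": 0},
    {"claw": -1, "x": -1, "y": 38, "z": -1, "rx": 0, "ry": 0, "rz": 0},
  ],
)

```text
time: 14.28
position: [0.4867, 0.2343, 0.2537]
eef_rot: [-0.503, 0.505, -0.496, 0.496]
ft_force: [0.2, -0.4, -3.4]
opening: 0.016
```

>>> servo_tool(
  targets=[
    {"claw": -1, "x": 0, "y": 0, "z": 0, "rx": 0, "ry": 0, "rz": 0},
    {"claw": -1, "x": 0, "y": 0, "z": 0, "rx": 0, "ry": 0, "rz": 0},
    {"claw": -1, "x": 0, "y": 0, "z": 0, "rx": 0, "ry": 0, "rz": 0},
    {"claw": -1, "x": 0, "y": 0, "z": 0, "rx": 0, "ry": 0, "rz": 0},
    {"claw": -1, "x": 0, "y": 0, "z": 0, "rx": 0, "ry": 0, "rz": 0},
  ],
)

```text
time: 14.7
position: [0.4872, 0.2345, 0.2562]
eef_rot: [0.504, -0.504, 0.496, -0.496]
ft_force: [-0.2, 1.1, -3.7]
opening: 0.0163
```

```bash
python3 - <<'E'
from mv import *
show([.4862,.235,.252],0.9)
ims={n:ctrl.read_camera(n) for n in("scene","top")}
np.savez("ims7.npz",**ims)
show([.4862,.235,.252],0.9)
n="scene";x0,y0,w,h,sc=258,212,74,36,10.8
im=cv2.resize(ims[n][y0:y0+h,x0:x0+w],None,fx=sc,fy=sc,interpolation=cv2.INTER_CUBIC)
cv2.imwrite("pics/g7.png",im[:,:,::-1])
E
```

```text
t 14.7 pos [487.2 234.5 256.2] yawz 0.91 down [ 0.001  0.    -1.   ] F [-0.2  1.1 -3.7] open 16.3 q [ 0.39 -0.05  1.63  0.    1.55  0.37]
delta x,y,z mm [-0.5  4.2 -1. ] rot [-0.0008  0.0002 -0.0003]
t 14.8 pos [487.1 234.5 256. ] yawz 0.92 down [ 0.  0. -1.] F [ 0.1 -0.8 -4.4] open 16.0 q [ 0.39 -0.05  1.63  0.    1.55  0.37]
delta x,y,z mm [-0.5  4.  -0.9] rot [-0.0004  0.0003 -0.0002]
```

View pics/g7.png

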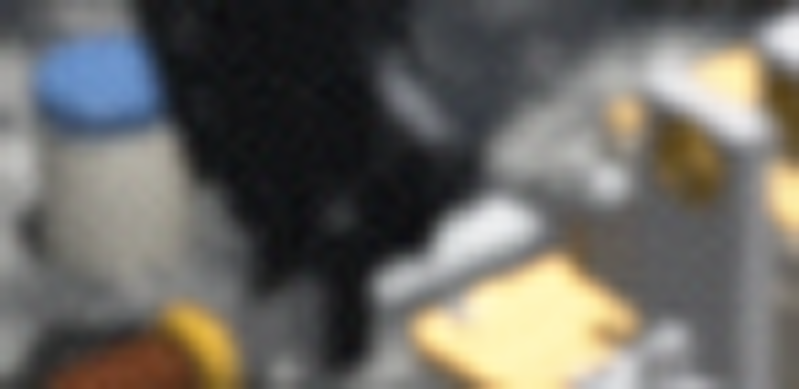

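>>> servo_tool(
  targets=[
    {"claw": -1, "x": 0, "y": 2, "z": -1, "rx": 0, "ry": 0, "rz": 0},
    {"claw": -1, "x": 0, "y": 4, "z": -1, "rx": 0, "ry": 0, "rz": 0},
    {"claw": -1, "x": 0, "y": 4, "z": -1, "rx": 0, "ry": 0, "rz": 0},
    {"claw": -1, "x": 0, "y": 4, "z": -1, "rx": 0, "ry": 0, "rz": 0},
    {"claw": -1, "x": 0, "y": 4, "z": -1, "rx": 0, "ry": 0, "rz": 0},
  ],
)

```text
time: 15.22
position: [0.4861, 0.2345, 0.2515]
eef_rot: [-0.504, 0.504, -0.496, 0.496]
ft_force: [-0.3, -0.4, -4.6]
opening: 0.0159
```

```bash
cat > ov.py <<'E'
from mv import *
def ov(fn,n,box,s0=.035,B=np.array([.4894,.0330,0]),off=.158,x=None):
    ims=ctrl.read_camera(n); s,p,R=st(); 
    yw=np.arctan2(*R.as_matrix()[[1,0],2]); 
    u=np.array([-np.sin(yw),np.cos(yw),0]);e=np.array([np.cos(yw),np.sin(yw),0])
    g=p-np.array([0,0,off]); 
    x0,y0,w,h,sc=box
    im=cv2.resize(ims[y0:y0+h,x0:x0+w],None,fx=sc,fy=sc,interpolation=cv2.INTER_CUBIC)
    cam=-CAL[n]["view"][:3,:3].T@CAL[n]["view"][:3,3]
    def dot(P,c):
        q=proj(n,P)[0]; cv2.circle(im,(int((q[0]-x0+.5)*sc),int((q[1]-y0+.5)*sc)),1,c,-1)
    def sil(a,b,r,c):
        for t in np.linspace(a,b,30):
            P=g+u*t; v=cam-P; v/=np.linalg.norm(v); m=np.cross(u,v); m/=np.linalg.norm(m)
            dot(P+m*r,c);dot(P-m*r,c)
    sil(s0-.15,s0-.136,.009,(255,0,0));sil(s0-.125,s0-.05,.009,(255,0,0));sil(s0,s0+.008,.016,(0,0,255));sil(s0+.008,s0+.05,.012,(0,255,0))
    for k in np.linspace(0,2*np.pi,30):
        dot(g+u*(s0-.15)+e*np.cos(k)*.007+np.array([0,0,np.sin(k)*.007]),(255,0,0))
    for yy in(.062,-.062):
        for k in np.linspace(0,2*np.pi,30): dot(B+u*yy+e*np.cos(k)*.011+np.array([0,0,.094+np.sin(k)*.011]),(255,0,255))
    cv2.imwrite(fn,im[:,:,::-1]); print(np.round(p*1000,1),np.round(s["ft_force"],1),s["opening"],s["time"])
E
python3 - <<'E'
from ov import *
ov("pics/g8s.png","scene",(258,205,74,50,10.8),.031)
ov("pics/g8t.png","top",(240,205,74,50,10.8),.031)
show([.4862,.235,.252],0.9)
E
```

```text
[486.1 234.5 251.7] [ 0.4 -0.7 -3.2] 0.016214953824304434 15.2667
[486.1 234.5 251.7] [ 0.3 -0.3 -3.5] 0.016004968504979494 15.3167
t 15.32 pos [486.1 234.5 251.7] yawz 0.92 down [ 0.  0. -1.] F [ 0.3 -0.3 -3.5] open 16.0 q [ 0.39 -0.05  1.64  0.    1.55  0.37]
delta x,y,z mm [-0.5 -0.3  0.1] rot [-0.0001  0.0003 -0.0001]
```

View pics/g8s.png

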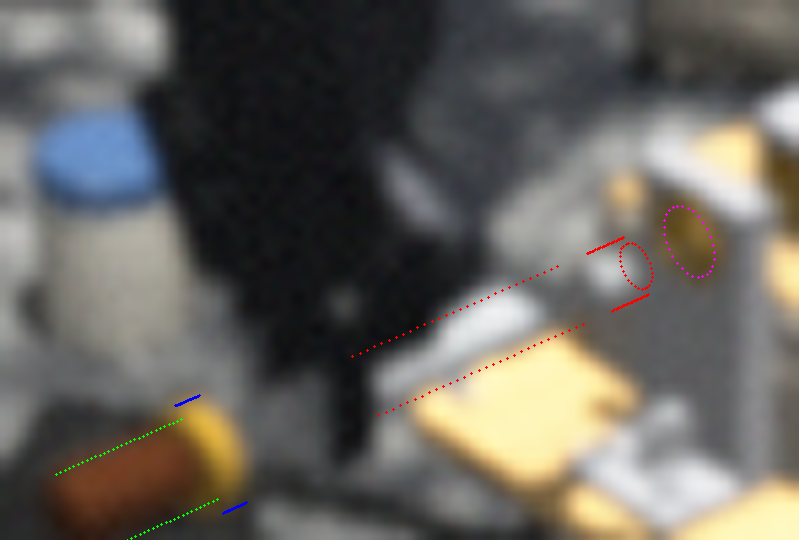

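View pics/g8t.png

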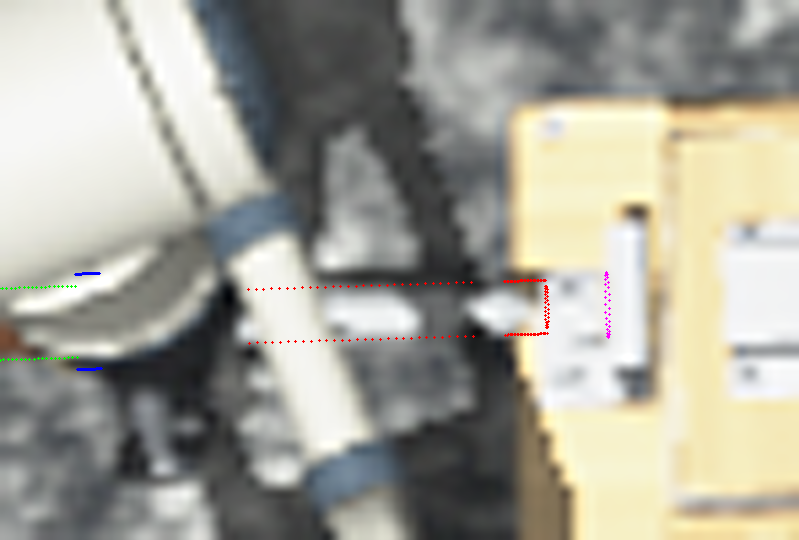

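>>> servo_tool(
  targets=[
    {"claw": -1, "x": 8, "y": 0, "z": -0.5, "rx": 0, "ry": 0, "rz": 0},
    {"claw": -1, "x": 16, "y": 0, "z": -0.5, "rx": 0, "ry": 0, "rz": 0},
    {"claw": -1, "x": 22, "y": 0, "z": -0.5, "rx": 0, "ry": 0, "rz": 0},
    {"claw": -1, "x": 26, "y": 0, "z": -0.5, "rx": 0, "ry": 0, "rz": 0},
    {"claw": -1, "x": 30, "y": 0, "z": -0.5, "rx": 0, "ry": 0, "rz": 0},
  ],
)

```text
time: 15.73
position: [0.4861, 0.2036, 0.2518]
eef_rot: [0.504, -0.504, 0.496, -0.496]
ft_force: [-0.4, 0.8, -2.9]
opening: 0.016
```

>>> servo_tool(
  targets=[
    {"claw": -1, "x": 2, "y": 0, "z": 0, "rx": 0, "ry": 0, "rz": 0},
    {"claw": -1, "x": 4, "y": 0, "z": 0, "rx": 0, "ry": 0, "rz": 0},
    {"claw": -1, "x": 6, "y": 0, "z": 0, "rx": 0, "ry": 0, "rz": 0},
    {"claw": -1, "x": 8, "y": 0, "z": 0, "rx": 0, "ry": 0, "rz": 0},
    {"claw": -1, "x": 10, "y": 0, "z": 0, "rx": 0, "ry": 0, "rz": 0},
  ],
)

```text
time: 16.15
position: [0.4863, 0.1944, 0.2518]
eef_rot: [0.504, -0.504, 0.496, -0.496]
ft_force: [0.8, -0.1, -3.5]
opening: 0.0159
```

```bash
python3 - <<'E'
from ov import *
ov("pics/g9s.png","scene",(258,205,74,50,10.8),.035)
ov("pics/g9t.png","top",(240,205,74,50,10.8),.035)
show([.4865,.20,.252],0.9)
E
```

```text
[486.3 194.2 251.8] [ 0.7  0.1 -4.4] 0.016237091949978945 16.2
[486.3 194.3 251.7] [ 0.6 -0.7 -2.7] 0.015771540442241796 16.25
t 16.25 pos [486.3 194.3 251.7] yawz 0.91 down [ 0. -0. -1.] F [ 0.6 -0.7 -2.7] open 15.8 q [ 0.32 -0.09  1.68 -0.    1.55  0.3 ]
delta x,y,z mm [-5.7 -0.3  0.3] rot [-0.0002  0.0002  0.0001]
```

View pics/g9s.png

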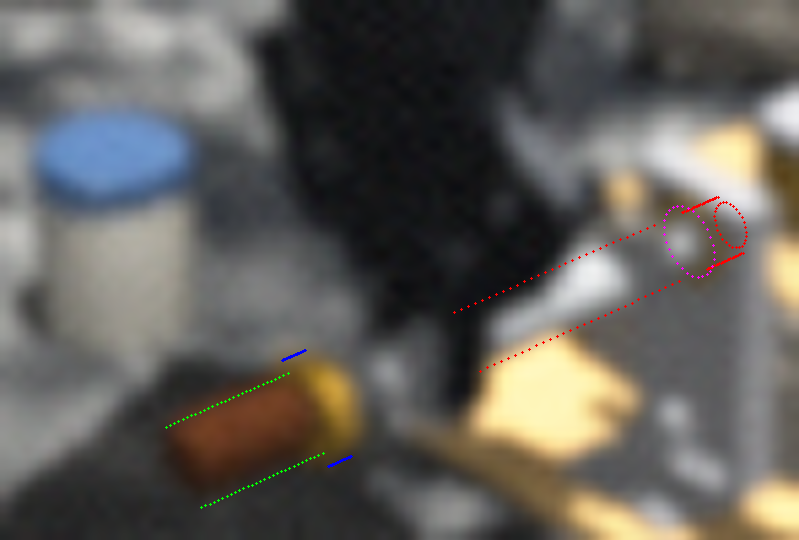

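View pics/g9t.png

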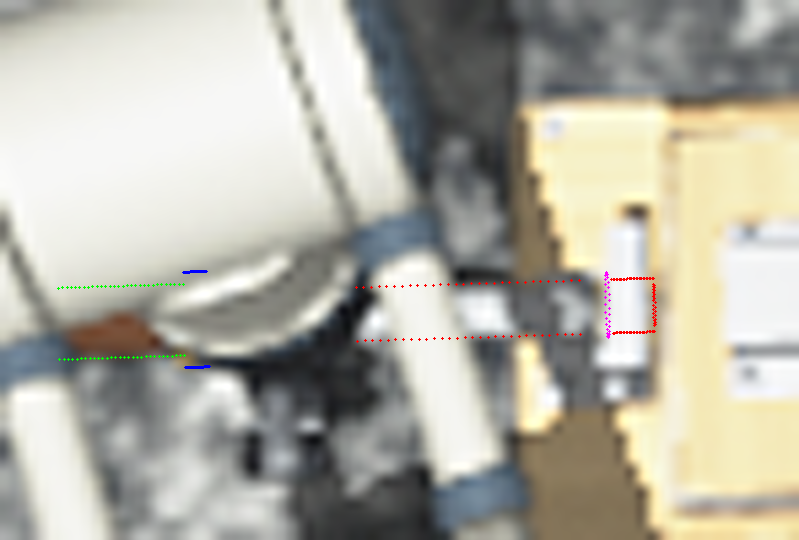

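>>> servo_tool(
  targets=[
    {"claw": -1, "x": 6, "y": 0, "z": 0, "rx": 0, "ry": 0, "rz": 0},
    {"claw": -1, "x": 12, "y": 0, "z": 0, "rx": 0, "ry": 0, "rz": 0},
    {"claw": -1, "x": 18, "y": 0, "z": 0, "rx": 0, "ry": 0, "rz": 0},
    {"claw": -1, "x": 22, "y": 0, "z": 0, "rx": 0, "ry": 0, "rz": 0},
    {"claw": -1, "x": 26, "y": 0, "z": 0, "rx": 0, "ry": 0, "rz": 0},
  ],
)

```text
time: 16.67
position: [0.4867, 0.1678, 0.2517]
eef_rot: [0.504, -0.504, 0.496, -0.496]
ft_force: [-0.2, -0.3, -4.0]
opening: 0.0161
```

>>> servo_tool(
  targets=[
    {"claw": -1, "x": 3, "y": 0, "z": 0, "rx": 0, "ry": 0, "rz": 0},
    {"claw": -1, "x": 6, "y": 0, "z": 0, "rx": 0, "ry": 0, "rz": 0},
    {"claw": -1, "x": 9, "y": 0, "z": 0, "rx": 0, "ry": 0, "rz": 0},
    {"claw": -1, "x": 12, "y": 0, "z": 0, "rx": 0, "ry": 0, "rz": 0},
    {"claw": -1, "x": 16, "y": 0, "z": 0, "rx": 0, "ry": 0, "rz": 0},
  ],
)

```text
time: 17.08
position: [0.4869, 0.1523, 0.2517]
eef_rot: [0.504, -0.504, 0.496, -0.496]
ft_force: [0.0, -1.3, -3.2]
opening: 0.016
```

```bash
python3 - <<'E'
from mv import *
show([.4882,.1115,.252],0.9)
E
```

```text
t 17.08 pos [486.9 152.3 251.7] yawz 0.93 down [-0.  0. -1.] F [ 0.  -1.3 -3.2] open 16.0 q [ 0.24 -0.13  1.72  0.    1.55  0.22]
delta x,y,z mm [40.8 -0.3  0.6] rot [ 0.      0.0005 -0.0001]
```

>>> servo_tool(
  targets=[
    {"claw": -1, "x": 5, "y": 0, "z": 0, "rx": 0, "ry": 0, "rz": 0},
    {"claw": -1, "x": 10, "y": 0, "z": 0, "rx": 0, "ry": 0, "rz": 0},
    {"claw": -1, "x": 15, "y": 0, "z": 0, "rx": 0, "ry": 0, "rz": 0},
    {"claw": -1, "x": 20, "y": 0, "z": 0, "rx": 0, "ry": 0, "rz": 0},
    {"claw": -1, "x": 25, "y": 0, "z": 0.5, "rx": 0, "ry": 0, "rz": 0},
  ],
)

```text
time: 17.5
position: [0.4878, 0.1269, 0.2516]
eef_rot: [-0.504, 0.504, -0.496, 0.496]
ft_force: [-0.2, -0.7, -4.4]
opening: 0.016
```

>>> servo_tool(
  targets=[
    {"claw": -1, "x": 4, "y": 0, "z": 0, "rx": 0, "ry": 0, "rz": 0},
    {"claw": -1, "x": 8, "y": 0, "z": 0, "rx": 0, "ry": 0, "rz": 0},
    {"claw": -1, "x": 12, "y": 0, "z": 0, "rx": 0, "ry": 0, "rz": 0},
    {"claw": -1, "x": 15, "y": 0, "z": 0, "rx": 0, "ry": 0, "rz": 0},
    {"claw": -1, "x": 15, "y": 0, "z": 0, "rx": 0, "ry": 0, "rz": 0},
  ],
)

```text
time: 17.92
position: [0.4881, 0.1119, 0.2517]
eef_rot: [-0.504, 0.504, -0.496, 0.496]
ft_force: [-0.0, -0.8, -4.2]
opening: 0.016
```

```bash
python3 - <<'E'
from ov import *
ov("pics/g10s.png","scene",(275,190,74,55,10.8),.035)
ov("pics/g10t.png","top",(260,205,74,50,10.8),.035)
show([.4882,.1115,.252],0.9)
E
```

```text
[488.1 112.2 251.7] [-0.2 -0.3 -3.8] 0.015850382726292352 17.9667
[488.1 112.4 251.7] [ 0.8  0.3 -3.6] 0.016115421180955776 18.0167
t 18.02 pos [488.1 112.4 251.7] yawz 0.9 down [ 0.  0. -1.] F [ 0.8  0.3 -3.6] open 16.1 q [ 0.16 -0.15  1.74  0.    1.55  0.14]
delta x,y,z mm [ 0.9 -0.3  0.1] rot [-0.      0.0001 -0.0002]
```

View pics/g10s.png

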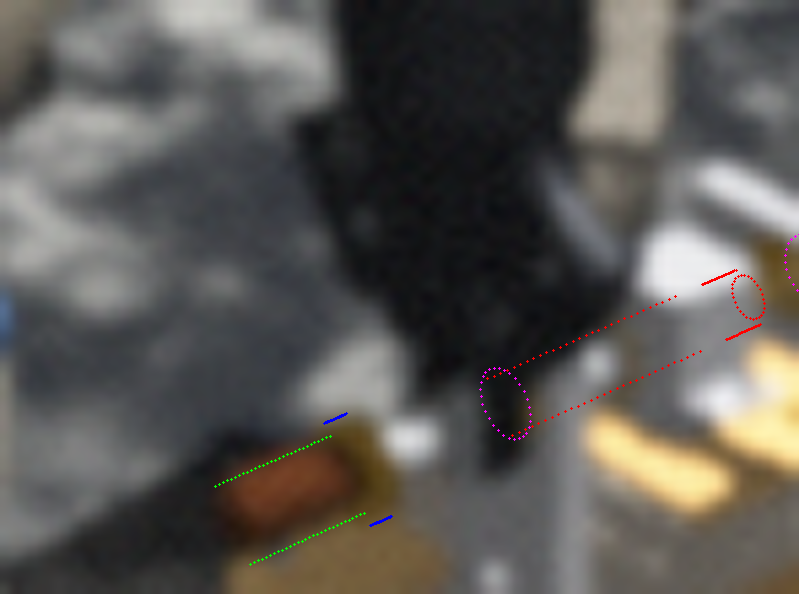

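View pics/g10t.png

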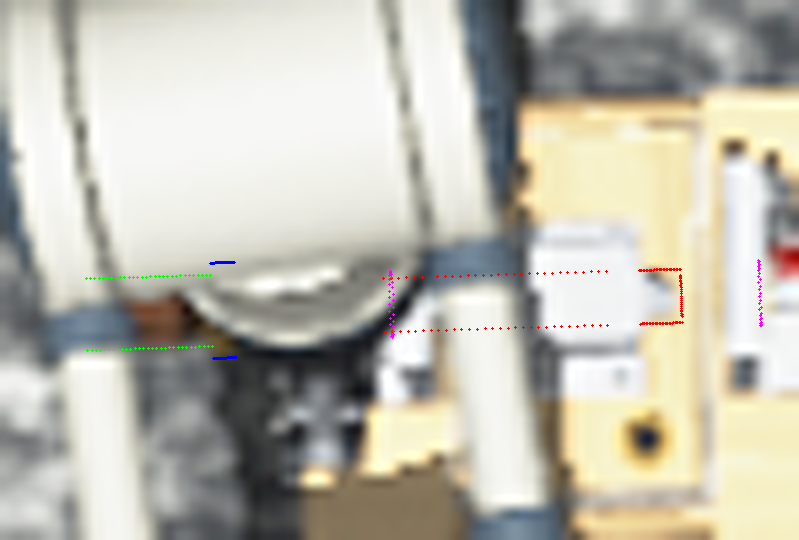

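>>> servo_tool(
  targets=[
    {"claw": -1, "x": 2, "y": 0, "z": 0, "rx": 0, "ry": 0, "rz": 0},
    {"claw": -1, "x": 2, "y": 0, "z": 0, "rx": 0, "ry": 0, "rz": 0},
    {"claw": -0.6, "x": 2, "y": 0, "z": 0, "rx": 0, "ry": 0, "rz": 0},
    {"claw": -0.2, "x": 2, "y": 0, "z": 0, "rx": 0, "ry": 0, "rz": 0},
    {"claw": 0.3, "x": 2, "y": 0, "z": 0, "rx": 0, "ry": 0, "rz": 0},
  ],
)

```text
time: 18.43
position: [0.4883, 0.1106, 0.2525]
eef_rot: [0.504, -0.504, 0.496, -0.496]
ft_force: [-0.3, -0.5, 1.0]
opening: 0.04
```

>>> servo_tool(
  targets=[
    {"claw": 0.5, "x": 0, "y": 0, "z": 0, "rx": 0, "ry": 0, "rz": 0},
    {"claw": 0.5, "x": 0, "y": 0, "z": 0, "rx": 0, "ry": 0, "rz": 0},
    {"claw": 0.5, "x": 0, "y": 0, "z": 0, "rx": 0, "ry": 0, "rz": 0},
    {"claw": 0.5, "x": 0, "y": 0, "z": 0, "rx": 0, "ry": 0, "rz": 0},
    {"claw": 0.5, "x": 0, "y": 0, "z": 0, "rx": 0, "ry": 0, "rz": 0},
  ],
)

```text
time: 18.85
position: [0.4881, 0.1105, 0.2518]
eef_rot: [0.504, -0.504, 0.496, -0.496]
ft_force: [0.7, 0.5, 0.2]
opening: 0.0642
```

```bash
python3 - <<'E'
from ov import *
ov("pics/g11s.png","scene",(275,190,74,55,10.8),.036,off=.160)
ov("pics/g11t.png","top",(260,205,74,50,10.8),.036,off=.160)
show([.4882,.1115,.252],0.9)
E
```

```text
[488.1 110.5 251.7] [-0.4  1.1 -0.2] 0.06365421183515807 18.9
[488.1 110.5 251.7] [0.3 0.3 0.4] 0.06393853849521845 18.95
t 18.95 pos [488.1 110.5 251.7] yawz 0.92 down [ 0.  0. -1.] F [0.3 0.3 0.4] open 63.9 q [ 0.15 -0.15  1.74  0.    1.55  0.14]
delta x,y,z mm [-1.  -0.3  0.1] rot [-0.0001  0.0003 -0.    ]
```

View pics/g11s.png

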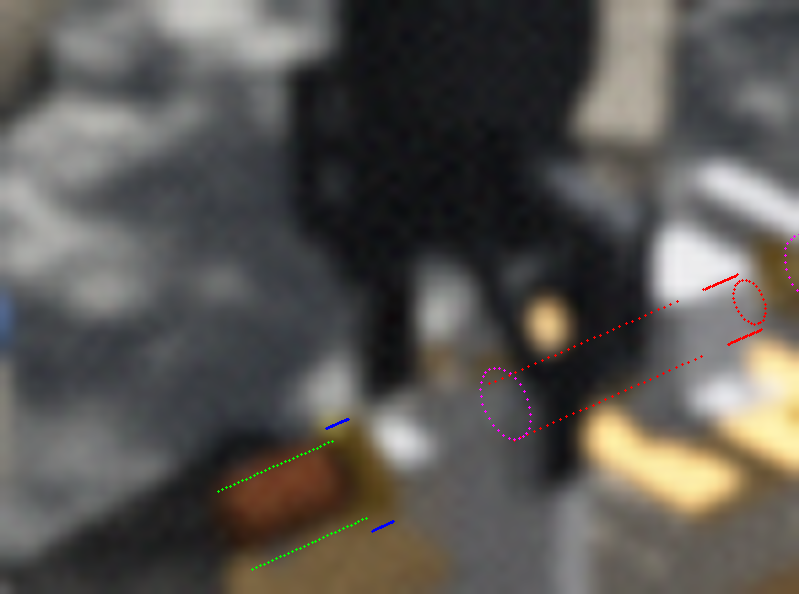

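View pics/g11t.png

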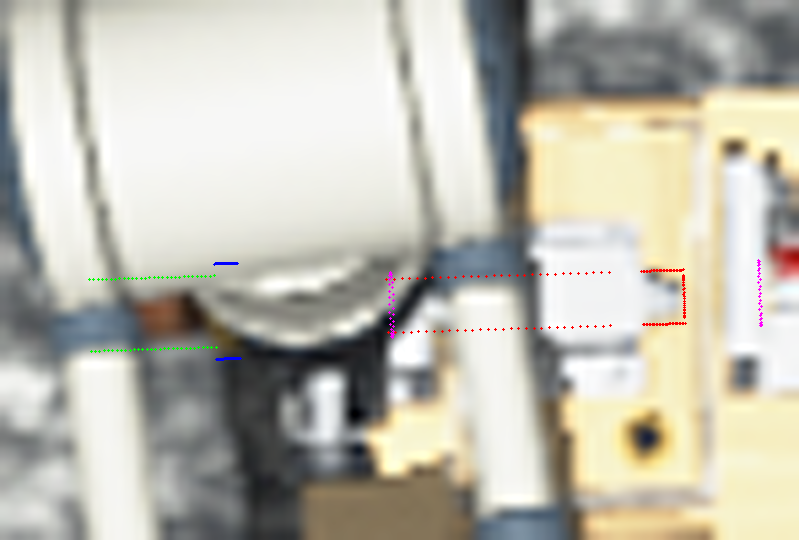

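>>> servo_tool(
  targets=[
    {"claw": 0.7, "x": -8, "y": 0, "z": 0, "rx": 0, "ry": 0, "rz": 0},
    {"claw": 0.7, "x": -26, "y": 0, "z": 0, "rx": 0, "ry": 0, "rz": 0},
    {"claw": 0.7, "x": -46, "y": 0, "z": 0, "rx": 0, "ry": 0, "rz": 0},
    {"claw": 0.7, "x": -60, "y": 0, "z": 0, "rx": 0, "ry": 0, "rz": 0},
    {"claw": 0.7, "x": -65, "y": 0, "z": 0, "rx": 0, "ry": 0, "rz": 0},
  ],
)

```text
time: 19.37
position: [0.4868, 0.1775, 0.2516]
eef_rot: [0.505, -0.504, 0.496, -0.495]
ft_force: [-0.6, 0.1, 0.1]
opening: 0.0725
```

```bash
python3 - <<'E'
from ov import *
ov("pics/g12s.png","scene",(265,190,74,55,10.8),-.029,off=.160)
ov("pics/g12t.png","top",(240,205,74,50,10.8),-.029,off=.160)
E
```

```text
[486.8 177.3 251.6] [-0.9  0.6  0.2] 0.0724355163541431 19.4167
[486.9 176.4 251.5] [ 0.  -0.2  0.4] 0.07278526715628254 19.4667
```

View pics/g12s.png

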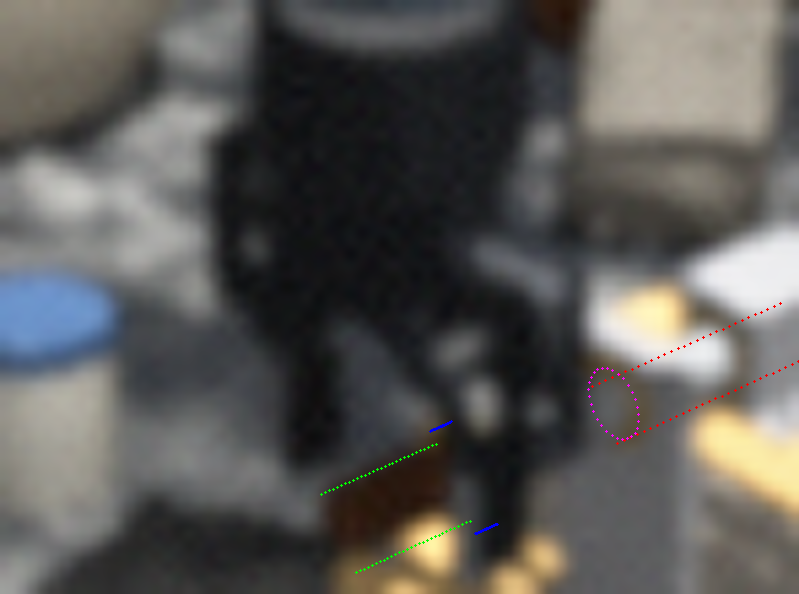

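View pics/g12t.png

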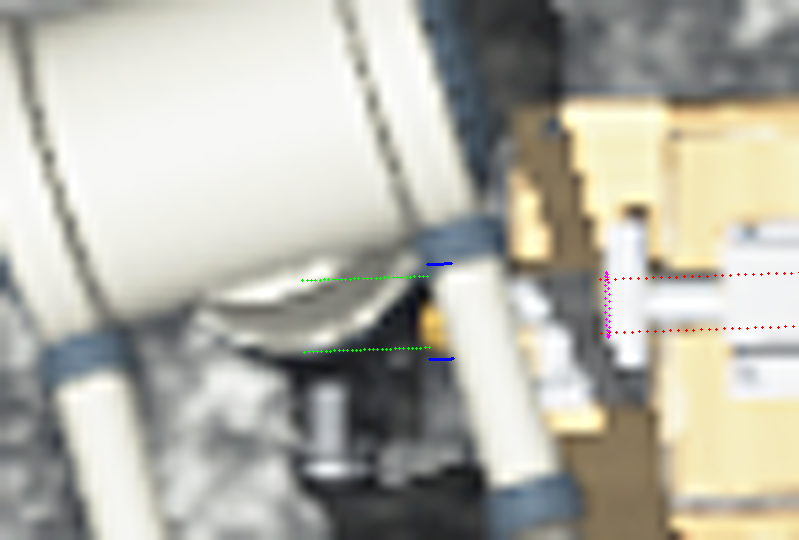

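>>> servo_tool(
  targets=[
    {"claw": 0.2, "x": 0, "y": 0, "z": 0, "rx": 0, "ry": 0, "rz": 0},
    {"claw": -0.3, "x": 0, "y": 0, "z": 0, "rx": 0, "ry": 0, "rz": 0},
    {"claw": -0.8, "x": 0, "y": 0, "z": 0, "rx": 0, "ry": 0, "rz": 0},
    {"claw": -1, "x": 0, "y": 0, "z": 0, "rx": 0, "ry": 0, "rz": 0},
    {"claw": -1, "x": 0, "y": 0, "z": 0, "rx": 0, "ry": 0, "rz": 0},
  ],
)

```text
time: 19.88
position: [0.4872, 0.1749, 0.2518]
eef_rot: [0.504, -0.504, 0.496, -0.496]
ft_force: [0.8, -0.9, -0.2]
opening: 0.0222
```

>>> servo_tool(
  targets=[
    {"claw": -1, "x": 0, "y": 0, "z": 0, "rx": 0, "ry": 0, "rz": 0},
    {"claw": -1, "x": 0, "y": 0, "z": 0, "rx": 0, "ry": 0, "rz": 0},
    {"claw": -1, "x": 0, "y": 0, "z": 0, "rx": 0, "ry": 0, "rz": 0},
    {"claw": -1, "x": 0, "y": 0, "z": 0, "rx": 0, "ry": 0, "rz": 0},
    {"claw": -1, "x": 0, "y": 0, "z": 0, "rx": 0, "ry": 0, "rz": 0},
  ],
)

```text
time: 20.3
position: [0.4871, 0.1753, 0.2517]
eef_rot: [-0.504, 0.504, -0.496, 0.496]
ft_force: [1.0, -2.0, -0.7]
opening: 0.0218
```

```bash
python3 - <<'E'
from ov import *
show([.4885,.1235,.252],0.9)
E
```

```text
t 20.3 pos [487.1 175.3 251.7] yawz 0.91 down [ 0. -0. -1.] F [ 1.  -2.  -0.7] open 21.8 q [ 0.28 -0.11  1.7  -0.    1.55  0.26]
delta x,y,z mm [51.8 -0.3  0.6] rot [-0.0001  0.0001  0.0004]
```

>>> servo_tool(
  targets=[
    {"claw": -1, "x": 0, "y": -1, "z": 0, "rx": 0, "ry": 0, "rz": 0},
    {"claw": -1, "x": 0, "y": -2, "z": 0, "rx": 0, "ry": 0, "rz": 0},
    {"claw": -1, "x": 0, "y": -2, "z": 0, "rx": 0, "ry": 0, "rz": 0},
    {"claw": -1, "x": 4, "y": -2, "z": 0, "rx": 0, "ry": 0, "rz": 0},
    {"claw": -1, "x": 8, "y": -2, "z": 0, "rx": 0, "ry": 0, "rz": 0},
  ],
)

```text
time: 20.72
position: [0.487, 0.1677, 0.2534]
eef_rot: [0.504, -0.504, 0.496, -0.495]
ft_force: [-0.0, 1.3, -1.7]
opening: 0.0223
```

>>> servo_tool(
  targets=[
    {"claw": -1, "x": 3, "y": 0, "z": 0, "rx": 0, "ry": 0, "rz": 0},
    {"claw": -1, "x": 6, "y": 0, "z": 0, "rx": 0, "ry": 0, "rz": 0},
    {"claw": -1, "x": 9, "y": 0, "z": 0, "rx": 0, "ry": 0, "rz": 0},
    {"claw": -1, "x": 12, "y": 0, "z": 0, "rx": 0, "ry": 0, "rz": 0},
    {"claw": -1, "x": 14, "y": 0, "z": 0, "rx": 0, "ry": 0, "rz": 0},
  ],
)

```text
time: 21.13
position: [0.4874, 0.1531, 0.2536]
eef_rot: [-0.504, 0.504, -0.496, 0.496]
ft_force: [-0.0, 0.6, -2.1]
opening: 0.0218
```

```bash
python3 - <<'E'
from ov import *
show([.4880,.1235,.252],0.9)
E
```

```text
t 21.13 pos [487.4 153.1 253.6] yawz 0.9 down [-0. -0. -1.] F [-0.   0.6 -2.1] open 21.8 q [ 0.24 -0.13  1.71 -0.    1.55  0.22]
delta x,y,z mm [29.6  1.6  0.2] rot [0.0002 0.     0.0001]
```

>>> servo_tool(
  targets=[
    {"claw": -1, "x": 5, "y": 0, "z": 0, "rx": 0, "ry": 0, "rz": 0},
    {"claw": -1, "x": 10, "y": 0, "z": 0, "rx": 0, "ry": 0, "rz": 0},
    {"claw": -1, "x": 15, "y": 0, "z": 0, "rx": 0, "ry": 0, "rz": 0},
    {"claw": -1, "x": 20, "y": 0, "z": 0, "rx": 0, "ry": 0, "rz": 0},
    {"claw": -1, "x": 24, "y": 0, "z": 0, "rx": 0, "ry": 0, "rz": 0},
  ],
)

```text
time: 21.55
position: [0.4878, 0.1288, 0.2538]
eef_rot: [0.504, -0.504, 0.496, -0.496]
ft_force: [-0.1, 2.4, -2.0]
opening: 0.0221
```

>>> servo_tool(
  targets=[
    {"claw": -1, "x": 1, "y": 0, "z": 0, "rx": 0, "ry": 0, "rz": 0},
    {"claw": -1, "x": 2, "y": 0, "z": 0, "rx": 0, "ry": 0, "rz": 0},
    {"claw": -1, "x": 3, "y": 0, "z": 0, "rx": 0, "ry": 0, "rz": 0},
    {"claw": -1, "x": 4, "y": 0, "z": 0, "rx": 0, "ry": 0, "rz": 0},
    {"claw": -1, "x": 5, "y": 0, "z": 0, "rx": 0, "ry": 0, "rz": 0},
  ],
)

```text
time: 21.97
position: [0.4879, 0.1246, 0.2537]
eef_rot: [0.504, -0.504, 0.496, -0.496]
ft_force: [-0.1, 1.2, -1.8]
opening: 0.0216
```

```bash
python3 - <<'E'
from ov import *
show([.4880,.1235,.252],0.9)
ov("pics/g13s.png","scene",(275,180,74,55,10.8),-.029,off=.160)
ov("pics/g13t.png","top",(260,205,74,50,10.8),-.029,off=.160)
E
```

```text
t 21.97 pos [487.9 124.6 253.7] yawz 0.93 down [ 0.  0. -1.] F [-0.1  1.2 -1.8] open 21.6 q [ 0.18 -0.15  1.73  0.    1.56  0.17]
delta x,y,z mm [1.1 1.7 0.1] rot [-0.      0.0005 -0.0001]
[487.9 124.4 253.7] [ 0.3  1.1 -1.9] 0.02211253816867286 22.0167
[487.9 124.4 253.7] [-0.3  0.5 -1.7] 0.021846262357215946 22.0667
```

View pics/g13t.png

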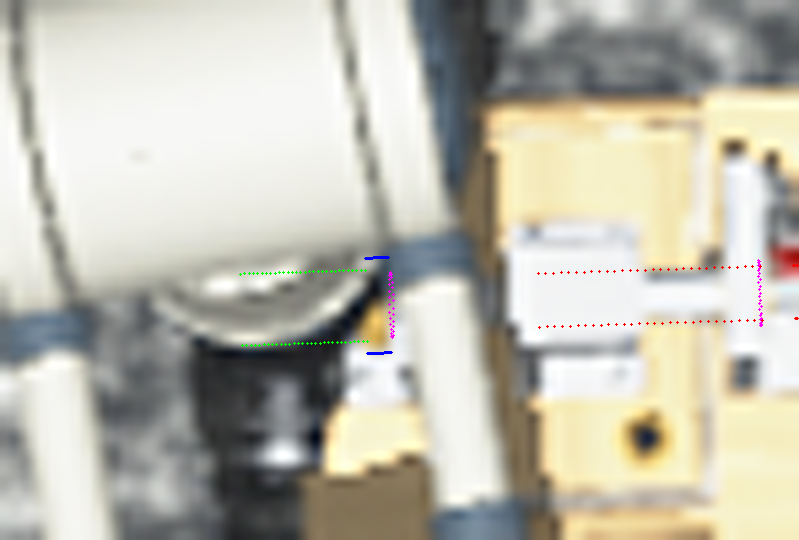

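>>> servo_tool(
  targets=[
    {"claw": -1, "x": 1, "y": 0, "z": 0, "rx": 0, "ry": 0, "rz": 0},
    {"claw": -1, "x": 2, "y": 0, "z": 0, "rx": 0, "ry": 0, "rz": 0},
    {"claw": -1, "x": 3, "y": 0, "z": 0, "rx": 0, "ry": 0, "rz": 0},
    {"claw": -1, "x": 4, "y": 0, "z": 0, "rx": 0, "ry": 0, "rz": 0},
    {"claw": -1, "x": 4, "y": 0, "z": 0, "rx": 0, "ry": 0, "rz": 0},
  ],
)

```text
time: 22.48
position: [0.4879, 0.1213, 0.2537]
eef_rot: [0.505, -0.503, 0.497, -0.495]
ft_force: [1.6, 7.1, -2.1]
opening: 0.0221
```

>>> servo_tool(
  targets=[
    {"claw": -1, "x": 1, "y": 0, "z": 0, "rx": 0, "ry": 0, "rz": 0},
    {"claw": -1, "x": 2, "y": 0, "z": 0, "rx": 0, "ry": 0, "rz": 0},
    {"claw": -1, "x": 3, "y": 0, "z": 0, "rx": 0, "ry": 0, "rz": 0},
    {"claw": -1, "x": 3, "y": 0, "z": 0, "rx": 0, "ry": 0, "rz": 0},
    {"claw": -1, "x": 3, "y": 0, "z": 0, "rx": 0, "ry": 0, "rz": 0},
  ],
)

```text
time: 22.9
position: [0.4878, 0.1204, 0.2537]
eef_rot: [0.507, -0.502, 0.497, -0.493]
ft_force: [1.7, 17.4, -3.7]
opening: 0.0218
```

```bash
python3 - <<'E'
from ov import *
show([.4880,.1235,.252],0.9)
E
```

```text
t 22.9 pos [487.8 120.4 253.7] yawz 1.07 down [ 0.001  0.009 -1.   ] F [ 1.7 17.4 -3.7] open 21.8 q [ 0.17 -0.15  1.74  0.01  1.56  0.15]
delta x,y,z mm [-3.1  1.8  0.3] rot [-0.0007  0.0029 -0.0087]
```

>>> servo_tool(
  targets=[
    {"claw": -1, "x": -1, "y": 1, "z": 0, "rx": 0, "ry": 0, "rz": 0},
    {"claw": -1, "x": -2, "y": 2, "z": 0, "rx": 0, "ry": 0, "rz": 0},
    {"claw": -0.5, "x": -2, "y": 2, "z": 0, "rx": 0, "ry": 0, "rz": 0},
    {"claw": 0, "x": -2, "y": 2, "z": 0, "rx": 0, "ry": 0, "rz": 0},
    {"claw": 0.3, "x": -2, "y": 2, "z": 0, "rx": 0, "ry": 0, "rz": 0},
  ],
)

```text
time: 23.32
position: [0.488, 0.1193, 0.2522]
eef_rot: [-0.504, 0.504, -0.495, 0.496]
ft_force: [-0.1, 0.6, -0.1]
opening: 0.0453
```

>>> servo_tool(
  targets=[
    {"claw": 0.4, "x": 0, "y": 0, "z": 0, "rx": 0, "ry": 0, "rz": 0},
    {"claw": 0.4, "x": 0, "y": -5, "z": 0, "rx": 0, "ry": 0, "rz": 0},
    {"claw": 0.4, "x": 0, "y": -30, "z": 0, "rx": 0, "ry": 0, "rz": 0},
    {"claw": 0.4, "x": 0, "y": -65, "z": 0, "rx": 0, "ry": 0, "rz": 0},
    {"claw": 0.4, "x": 0, "y": -105, "z": 0, "rx": 0, "ry": 0, "rz": 0},
  ],
)

```text
time: 23.73
position: [0.4875, 0.1191, 0.356]
eef_rot: [-0.502, 0.505, -0.497, 0.495]
ft_force: [1.3, 0.7, 1.3]
opening: 0.0601
```

>>> servo_tool(
  targets=[
    {"claw": -0.5, "x": -30, "y": -20, "z": 0, "rx": 0, "ry": 0, "rz": 0},
    {"claw": -1, "x": -65, "y": -25, "z": 10, "rx": 0, "ry": 0, "rz": 0},
    {"claw": -1, "x": -90, "y": -25, "z": 20, "rx": 0, "ry": 0, "rz": 0},
    {"claw": -1, "x": -100, "y": -25, "z": 30, "rx": 0, "ry": 0, "rz": 0},
    {"claw": -1, "x": -100, "y": -25, "z": 40, "rx": 0, "ry": 0, "rz": 0},
  ],
)

```text
time: 24.15
position: [0.5266, 0.222, 0.3819]
eef_rot: [0.505, -0.505, 0.495, -0.495]
ft_force: [0.0, -0.6, 0.3]
opening: 0.0007
```

```bash
python3 - <<'E'
from ov import *
show([.4880,.1235,.252],0.9)
ims={n:ctrl.read_camera(n) for n in("scene","top")}
np.savez("ims14.npz",**ims)
b=cv2.resize(ims["top"][190:265,270:370],(800,600),interpolation=cv2.INTER_CUBIC)
a=cv2.resize(ims["scene"][180:270,280:400],(800,600),interpolation=cv2.INTER_CUBIC)
cv2.imwrite("pics/g14t.png",b[:,:,::-1]);cv2.imwrite("pics/g14s.png",a[:,:,::-1])
for n in("scene","top"):
    for nm in("keeper_tab","keeper"):
        r=ctrl.cut_out(n,nm); print(n,nm,[(np.round(x["pixel"],1),x["confidence"],x["mask"].sum()) for x in r])
E
```

```text
t 24.15 pos [526.6 222.  381.9] yawz 1.07 down [ 0.  0. -1.] F [ 0.  -0.6  0.3] open 0.7 q [0.34 0.01 1.35 0.   1.78 0.32]
delta x,y,z mm [ 97.8 129.9 -40.4] rot [-0.0002  0.003  -0.0004]
scene keeper_tab [(array([336.1, 244.3]), 0.5, np.int64(1659)), (array([316. , 226.6]), 0.26, np.int64(130))]
scene keeper [(array([352. , 203.4]), 0.41, np.int64(64))]
top keeper_tab []
top keeper []
```

View pics/g14t.png

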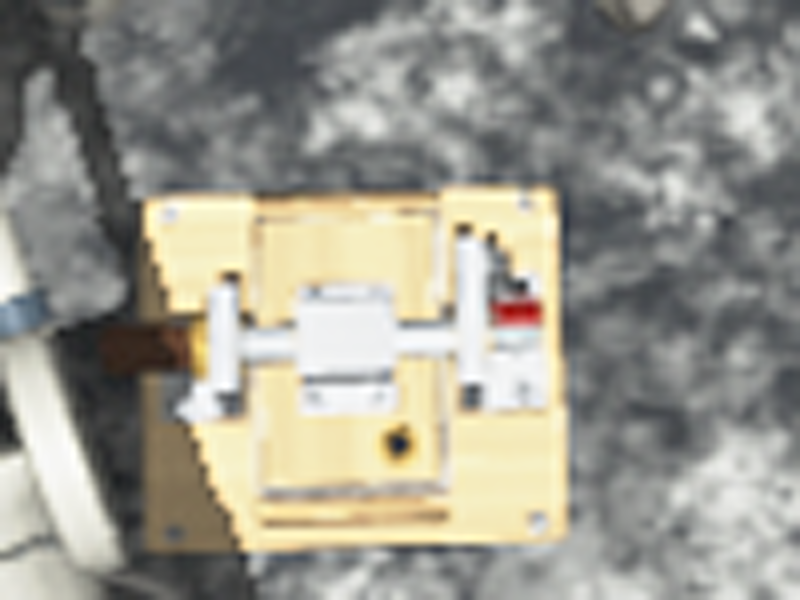

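View pics/g14s.png

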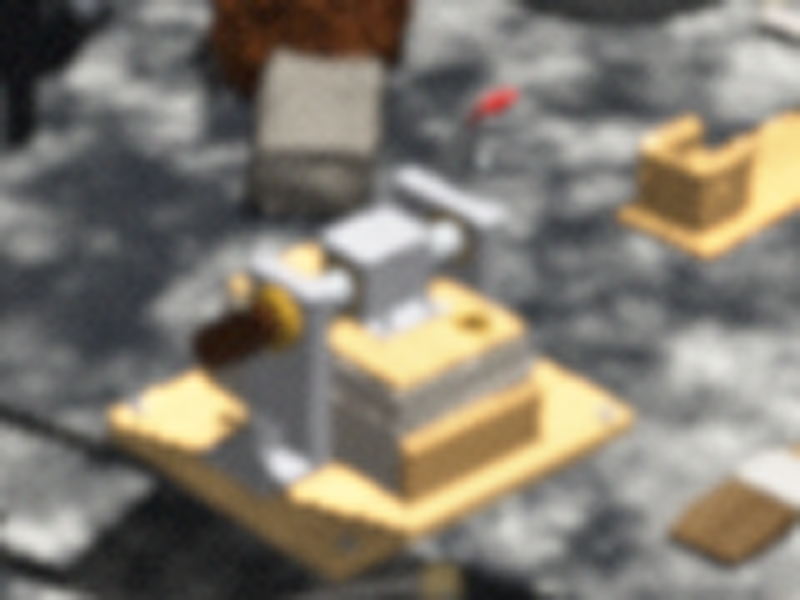

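```bash
python3 - <<'E'
from mv import *
d=np.load("ims14.npz"); px={}
for n,(x0,y0,x1,y1) in {"top":(325,220,345,240),"scene":(345,188,365,205)}.items():
    im=d[n].astype(int); m=(im[:,:,0]-np.maximum(im[:,:,1],im[:,:,2])).clip(0).astype(float); m[m<40]=0
    w=np.zeros_like(m); w[y0:y1,x0:x1]=m[y0:y1,x0:x1]
    ys,xs=np.mgrid[:400,:640]; px[n]=((w*xs).sum()/w.sum(),(w*ys).sum()/w.sum()); print(n,px[n],(w>0).sum())
P,e=tri(px["scene"],px["top"]); print(P,e)
B=np.array([.4892,.0315,0]);yw=np.radians(.9);u=np.array([-np.sin(yw),np.cos(yw),0]);ex=np.array([np.cos(yw),np.sin(yw),0])
print("base frame",(P-B)@ex*1e3,(P-B)@u*1e3,P[2]*1e3)
for th in np.arange(.5,1.0,.05):
    # tab center ~ (-61,9-3)
    a=np.array([-61*np.cos(th)+6*np.sin(th)+31, 61*np.sin(th)+6*np.cos(th)+103])
    W=B+ex*a[0]/1e3+u*-.077+np.array([0,0,a[1]/1e3]); print(round(th,2),a.round(1),proj("top",W)[0].round(1),proj("scene",W)[0].round(1))
E
```

```text
top (np.float64(334.4028956565152), np.float64(228.7079380928607)) 22
scene (np.float64(354.1780303030303), np.float64(194.62752525252526)) 20
[ 0.48897608 -0.04396856  0.16272803] 0.0012981192240600545
base frame -1.4092979872019848 -75.45573125067983 162.72803072602176
0.5 [-19.7 137.5] [335.  235.1] [358.  203.3]
0.55 [-17.9 140. ] [335.  234.5] [357.6 202.5]
0.6 [-16.  142.4] [335.  233.9] [357.2 201.6]
0.65 [-13.9 144.7] [335.  233.2] [356.8 200.8]
0.7 [-11.8 146.9] [335.  232.5] [356.4 199.9]
0.75 [ -9.5 149. ] [334.9 231.8] [355.9 199.1]
0.8 [ -7.2 150.9] [334.9 231. ] [355.4 198.3]
0.85 [ -4.8 152.8] [334.9 230.2] [354.9 197.5]
0.9 [ -2.2 154.5] [334.9 229.4] [354.4 196.8]
0.95 [  0.4 156.1] [334.9 228.6] [353.8 196.1]
```

>>> servo_tool(
  targets=[
    {"claw": -1, "x": 30, "y": 0, "z": 0, "rx": 0, "ry": 0, "rz": 0},
    {"claw": -1, "x": 68, "y": 0, "z": 0, "rx": 0, "ry": 0, "rz": 0},
    {"claw": -1, "x": 107, "y": 0, "z": 0, "rx": 0, "ry": 0, "rz": 0},
    {"claw": -1, "x": 146, "y": 0, "z": 0, "rx": 0, "ry": 0, "rz": 0},
    {"claw": -1, "x": 185, "y": 0, "z": 0, "rx": 0, "ry": 0, "rz": 0},
  ],
)

```text
time: 24.87
position: [0.5283, 0.033, 0.3821]
eef_rot: [0.504, -0.504, 0.496, -0.496]
ft_force: [0.7, 0.0, 0.5]
opening: -0.0002
```

>>> servo_tool(
  targets=[
    {"claw": -1, "x": 36, "y": 0, "z": -3, "rx": 0, "ry": 0, "rz": 0},
    {"claw": -1, "x": 65, "y": 0, "z": -6, "rx": 0, "ry": 0, "rz": 0},
    {"claw": -1, "x": 80, "y": 0, "z": -9, "rx": 0, "ry": 0, "rz": 0},
    {"claw": -1, "x": 82, "y": 0, "z": -9, "rx": 0, "ry": 0, "rz": 0},
    {"claw": -1, "x": 82, "y": 5, "z": -9, "rx": 0, "ry": 0, "rz": 0},
  ],
)

```text
time: 25.28
position: [0.5211, -0.0482, 0.378]
eef_rot: [0.504, -0.503, 0.496, -0.497]
ft_force: [0.0, 0.3, -0.1]
opening: -0.0002
```

```bash
python3 - <<'E'
from ov import *
ims={n:ctrl.read_camera(n) for n in("scene","top")}
show([.520,-.0445,.348],0.9)
b=cv2.resize(ims["top"][190:265,290:365],(400,400),interpolation=cv2.INTER_CUBIC)
a=cv2.resize(ims["scene"][150:225,310:385],(400,400),interpolation=cv2.INTER_CUBIC)
cv2.imwrite("pics/g15.png",np.hstack([b,a])[:,:,::-1])
E
```

```text
t 25.38 pos [521.3 -46.6 375.9] yawz 0.91 down [-0.001  0.001 -1.   ] F [-0.5  0.   0.4] open -0.3 q [-0.15 -0.12  1.49  0.    1.77 -0.17]
delta x,y,z mm [-2.1 27.9 -1.3] rot [ 0.0008  0.0002 -0.0007]
```

View pics/g15.png

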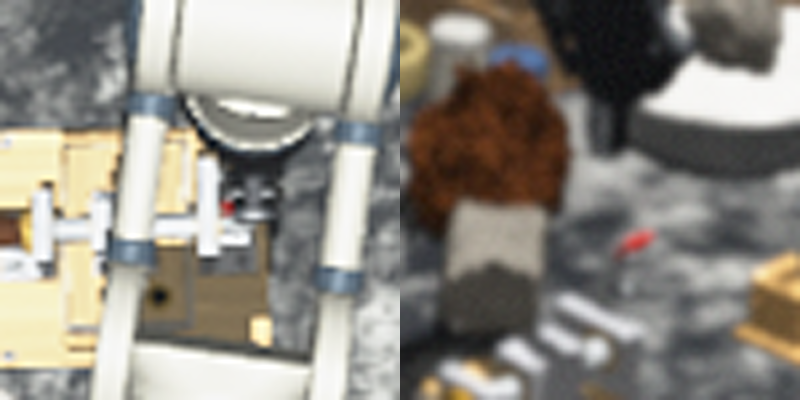

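>>> servo_tool(
  targets=[
    {"claw": -1, "x": -2, "y": 7, "z": -1, "rx": 0, "ry": 0, "rz": 0},
    {"claw": -1, "x": -2, "y": 14, "z": -1, "rx": 0, "ry": 0, "rz": 0},
    {"claw": -1, "x": -2, "y": 21, "z": -1, "rx": 0, "ry": 0, "rz": 0},
    {"claw": -1, "x": -2, "y": 28, "z": -1, "rx": 0, "ry": 0, "rz": 0},
    {"claw": -1, "x": -2, "y": 30, "z": -1, "rx": 0, "ry": 0, "rz": 0},
  ],
)

```text
time: 25.8
position: [0.5204, -0.0445, 0.3445]
eef_rot: [-0.504, 0.505, -0.497, 0.495]
ft_force: [-0.1, -0.1, -1.0]
opening: 0.0004
```

```bash
python3 - <<'E'
from ov import *
ims={n:ctrl.read_camera(n) for n in("scene","top")}
show([.516,-.0445,.338],0.9)
b=cv2.resize(ims["top"][200:250,310:360],(400,400),interpolation=cv2.INTER_CUBIC)
a=cv2.resize(ims["scene"][160:210,330:380],(400,400),interpolation=cv2.INTER_CUBIC)
cv2.imwrite("pics/g16.png",np.hstack([b,a])[:,:,::-1])
E
```

```text
t 25.9 pos [520.5 -44.8 345.5] yawz 0.94 down [-0.002  0.    -1.   ] F [-0.1 -0.7  0.9] open -0.1 q [-0.15 -0.12  1.55  0.    1.72 -0.17]
delta x,y,z mm [-0.3  7.6 -4.5] rot [ 0.0018  0.0007 -0.0003]
```

View pics/g16.png

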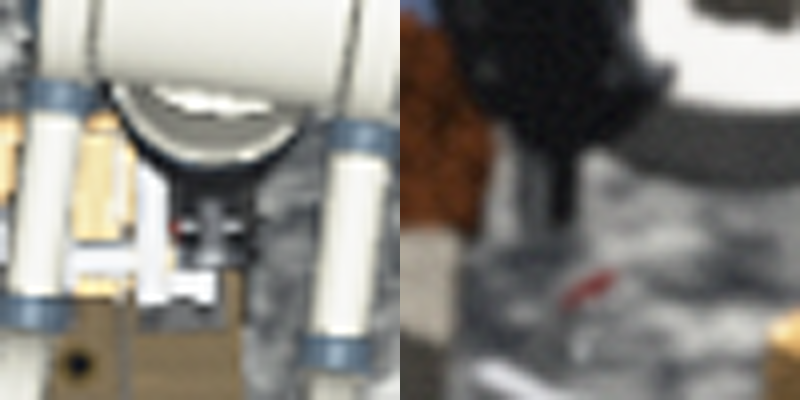

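>>> servo_tool(
  targets=[
    {"claw": -1, "x": 0, "y": 4, "z": -4, "rx": 0, "ry": 0, "rz": 0},
    {"claw": -1, "x": 0, "y": 8, "z": -8, "rx": 0, "ry": 0, "rz": 0},
    {"claw": -1, "x": 0, "y": 12, "z": -12, "rx": 0, "ry": 0, "rz": 0},
    {"claw": -1, "x": 0, "y": 15, "z": -15, "rx": 0, "ry": 0, "rz": 0},
    {"claw": -1, "x": 0, "y": 17, "z": -18, "rx": 0, "ry": 0, "rz": 0},
  ],
)

```text
time: 26.32
position: [0.502, -0.0454, 0.3292]
eef_rot: [-0.504, 0.504, -0.496, 0.496]
ft_force: [-0.2, -0.5, 0.1]
opening: -0.0003
```

>>> servo_tool(
  targets=[
    {"claw": -1, "x": 0, "y": 2, "z": -3, "rx": 0, "ry": 0, "rz": 0},
    {"claw": -1, "x": 0, "y": 4, "z": -5, "rx": 0, "ry": 0, "rz": 0},
    {"claw": -1, "x": 0, "y": 7, "z": -8, "rx": 0, "ry": 0, "rz": 0},
    {"claw": -1, "x": 0, "y": 10, "z": -11, "rx": 0, "ry": 0, "rz": 0},
    {"claw": -1, "x": 0, "y": 14, "z": -14, "rx": 0, "ry": 0, "rz": 0},
  ],
)

```text
time: 26.73
position: [0.4883, -0.0455, 0.3158]
eef_rot: [0.504, -0.504, 0.496, -0.496]
ft_force: [-0.1, 0.1, 1.5]
opening: -0.0002
```

```bash
python3 - <<'E'
from ov import *
ims={n:ctrl.read_camera(n) for n in("scene","top")}
show([.4864,-.0445,.313],0.9)
b=cv2.resize(ims["top"][200:250,310:360],(400,400),interpolation=cv2.INTER_CUBIC)
a=cv2.resize(ims["scene"][160:210,330:380],(400,400),interpolation=cv2.INTER_CUBIC)
cv2.imwrite("pics/g17.png",np.hstack([b,a])[:,:,::-1])
E
```

```text
t 26.83 pos [488.1 -45.5 314.8] yawz 0.91 down [-0.001  0.    -1.   ] F [ 0.4  0.  -0.8] open 0.2 q [-0.16 -0.21  1.68 -0.    1.67 -0.18]
delta x,y,z mm [-1.1  1.8 -1.7] rot [ 0.0014  0.0002 -0.0001]
```

View pics/g17.png

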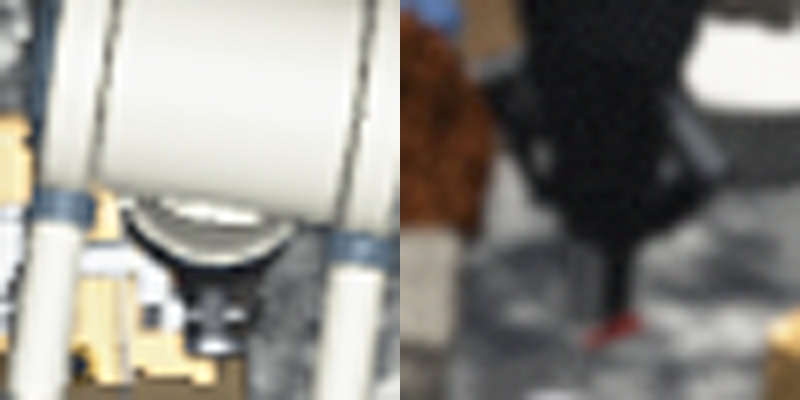

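>>> servo_tool(
  targets=[
    {"claw": -1, "x": 0, "y": 4, "z": -8, "rx": 0, "ry": 0, "rz": 0},
    {"claw": -1, "x": 0, "y": 9, "z": -14, "rx": 0, "ry": 0, "rz": 0},
    {"claw": -1, "x": 0, "y": 14, "z": -19, "rx": 0, "ry": 0, "rz": 0},
    {"claw": -1, "x": 0, "y": 19, "z": -22, "rx": 0, "ry": 0, "rz": 0},
    {"claw": -1, "x": 0, "y": 24, "z": -25, "rx": 0, "ry": 0, "rz": 0},
  ],
)

```text
time: 27.25
position: [0.4632, -0.0459, 0.2912]
eef_rot: [0.504, -0.504, 0.496, -0.496]
ft_force: [1.7, 0.6, 1.3]
opening: 0.0003
```

```bash
python3 - <<'E'
from ov import *
ims={n:ctrl.read_camera(n) for n in("scene","top")}
show([.4624,-.0445,.285],0.9)
b=cv2.resize(ims["top"][200:250,310:360],(400,400),interpolation=cv2.INTER_CUBIC)
a=cv2.resize(ims["scene"][170:220,330:380],(400,400),interpolation=cv2.INTER_CUBIC)
cv2.imwrite("pics/g18.png",np.hstack([b,a])[:,:,::-1])
E
```

```text
t 27.35 pos [463.  -45.9 290.3] yawz 0.91 down [-0.002  0.    -1.   ] F [ 0.1 -0.3 -0.1] open -0.3 q [-0.17 -0.27  1.77 -0.    1.64 -0.19]
delta x,y,z mm [-1.4  5.3 -0.5] rot [ 0.0024  0.0002 -0.0004]
```

View pics/g18.png

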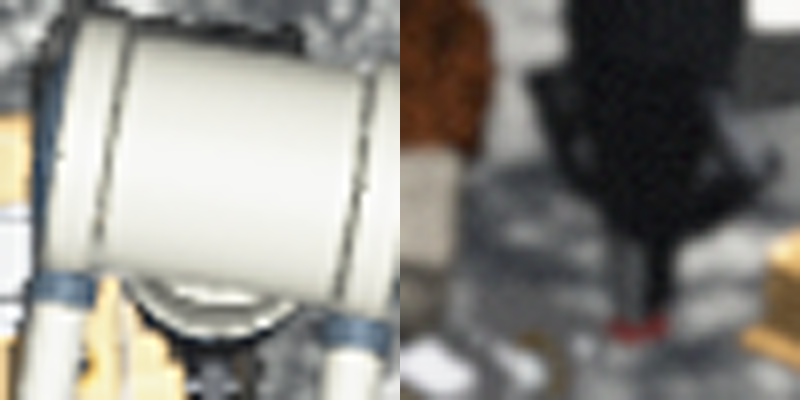

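>>> servo_tool(
  targets=[
    {"claw": -1, "x": -1, "y": 1, "z": -0.5, "rx": 0, "ry": 0, "rz": 0},
    {"claw": -1, "x": -1, "y": 2, "z": -1, "rx": 0, "ry": 0, "rz": 0},
    {"claw": -1, "x": -1, "y": 3, "z": -1, "rx": 0, "ry": 0, "rz": 0},
    {"claw": -1, "x": -1, "y": 4, "z": -1, "rx": 0, "ry": 0, "rz": 0},
    {"claw": -1, "x": -1, "y": 5, "z": -1, "rx": 0, "ry": 0, "rz": 0},
  ],
)

```text
time: 27.77
position: [0.4626, -0.0449, 0.2867]
eef_rot: [-0.504, 0.504, -0.496, 0.496]
ft_force: [-1.5, -0.3, 0.9]
opening: -0.0001
```

>>> servo_tool(
  targets=[
    {"claw": -1, "x": 0, "y": 1, "z": 0, "rx": 0, "ry": 0, "rz": 0},
    {"claw": -1, "x": 0, "y": 2, "z": 0, "rx": 0, "ry": 0, "rz": 0},
    {"claw": -1, "x": 0, "y": 3, "z": 0, "rx": 0, "ry": 0, "rz": 0},
    {"claw": -1, "x": 0, "y": 3, "z": 0, "rx": 0, "ry": 0, "rz": 0},
    {"claw": -1, "x": 0, "y": 3, "z": 0, "rx": 0, "ry": 0, "rz": 0},
  ],
)

```text
time: 28.18
position: [0.4625, -0.045, 0.2852]
eef_rot: [0.504, -0.504, 0.496, -0.496]
ft_force: [-3.5, -0.0, 7.4]
opening: 0.0002
```

```bash
python3 - <<'E'
from ov import *
show([.4624,-.0445,.285],0.9)
E
```

```text
t 28.18 pos [462.5 -45.  285.2] yawz 0.92 down [ 0.001 -0.    -1.   ] F [-3.5 -0.   7.4] open 0.2 q [-0.17 -0.27  1.78 -0.    1.63 -0.19]
delta x,y,z mm [-0.5  0.2 -0.1] rot [-0.0009  0.0003  0.0003]
```

>>> servo_tool(
  targets=[
    {"claw": -1, "x": 0, "y": 1, "z": 0, "rx": 0, "ry": 0, "rz": 0},
    {"claw": -1, "x": 0, "y": 2, "z": 0, "rx": 0, "ry": 0, "rz": 0},
    {"claw": -1, "x": 0, "y": 3, "z": 0, "rx": 0, "ry": 0, "rz": 0},
    {"claw": -1, "x": 0, "y": 3, "z": 0, "rx": 0, "ry": 0, "rz": 0},
    {"claw": -1, "x": 0, "y": 3, "z": 0, "rx": 0, "ry": 0, "rz": 0},
  ],
)

```text
time: 28.6
position: [0.4623, -0.0449, 0.2848]
eef_rot: [0.504, -0.504, 0.495, -0.497]
ft_force: [-10.4, 1.4, 20.4]
opening: -0.0003
```

>>> servo_tool(
  targets=[
    {"claw": -1, "x": 0, "y": -5, "z": 0, "rx": 0, "ry": 0, "rz": 0},
    {"claw": -1, "x": 0, "y": -20, "z": 0, "rx": 0, "ry": 0, "rz": 0},
    {"claw": -1, "x": 0, "y": -45, "z": 0, "rx": 0, "ry": 0, "rz": 0},
    {"claw": -1, "x": 0, "y": -75, "z": 0, "rx": 0, "ry": 0, "rz": 0},
    {"claw": -1, "x": 0, "y": -100, "z": 0, "rx": 0, "ry": 0, "rz": 0},
  ],
)

```text
time: 29.02
position: [0.4625, -0.0449, 0.382]
eef_rot: [0.504, -0.504, 0.496, -0.496]
ft_force: [0.9, -0.2, 1.0]
opening: -0.0002
```

>>> servo_tool(
  targets=[
    {"claw": -1, "x": 35, "y": -10, "z": 0, "rx": 0, "ry": 0, "rz": 0},
    {"claw": -1, "x": 75, "y": -10, "z": 0, "rx": 0, "ry": 0, "rz": 0},
    {"claw": -1, "x": 115, "y": -10, "z": 0, "rx": 0, "ry": 0, "rz": 0},
    {"claw": -1, "x": 150, "y": -10, "z": 0, "rx": 0, "ry": 0, "rz": 0},
    {"claw": -1, "x": 180, "y": -10, "z": 0, "rx": 0, "ry": 0, "rz": 0},
  ],
)

```text
time: 29.43
position: [0.4652, -0.2272, 0.3905]
eef_rot: [-0.504, 0.504, -0.496, 0.496]
ft_force: [-0.2, 0.5, 0.1]
opening: -0.0002
```

```bash
python3 - <<'E'
from ov import *
ims={n:ctrl.read_camera(n) for n in("scene","top")}
np.savez("ims19.npz",**ims)
show([.4624,-.0445,.285],0.9)
b=cv2.resize(ims["top"][190:265,270:370],(800,600),interpolation=cv2.INTER_CUBIC)
a=cv2.resize(ims["scene"][180:270,280:400],(800,600),interpolation=cv2.INTER_CUBIC)
cv2.imwrite("pics/g19t.png",b[:,:,::-1]);cv2.imwrite("pics/g19s.png",a[:,:,::-1])
E
```

```text
t 29.53 pos [ 465.1 -228.6  389.6] yawz 0.63 down [-0.002 -0.001 -1.   ] F [-0.5  0.7 -0.1] open -0.0 q [-0.52 -0.13  1.48 -0.    1.8  -0.53]
delta x,y,z mm [-184.2  104.4   -0.5] rot [ 0.0016 -0.0047  0.0007]
```

View pics/g19t.png

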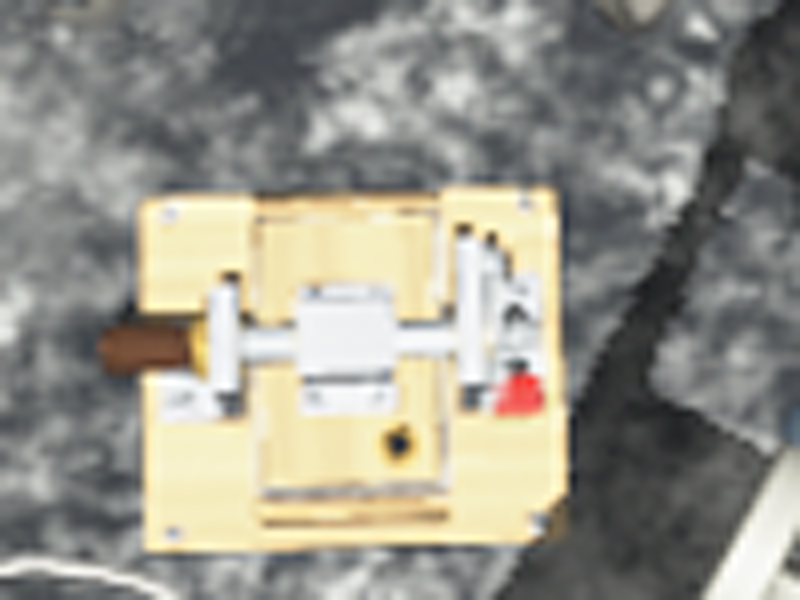

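View pics/g19s.png

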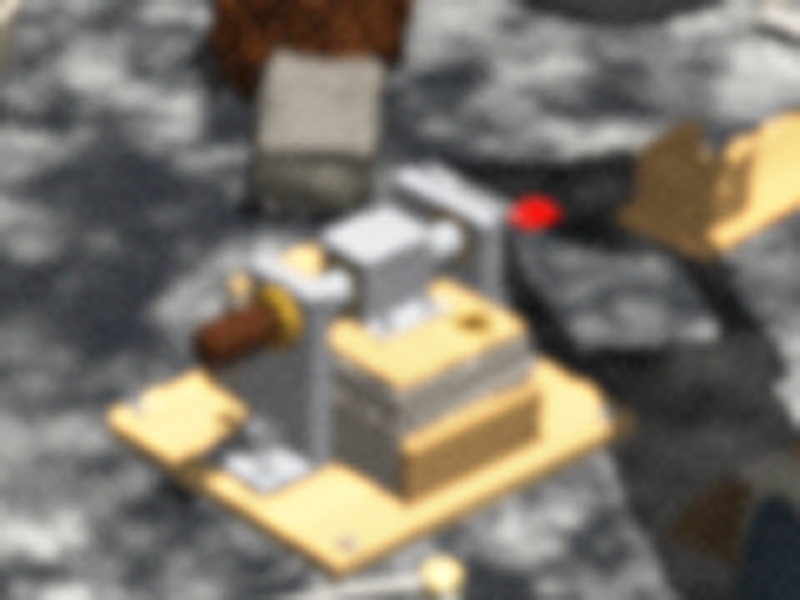

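```bash
python3 - <<'E'
from mv import *
d=np.load("ims19.npz"); px={}
for n,(x0,y0,x1,y1) in {"top":(325,230,345,248),"scene":(350,205,370,220)}.items():
    im=d[n].astype(int); m=(im[:,:,0]-np.maximum(im[:,:,1],im[:,:,2])).clip(0).astype(float); m[m<40]=0
    w=np.zeros_like(m); w[y0:y1,x0:x1]=m[y0:y1,x0:x1]
    ys,xs=np.mgrid[:400,:640]; px[n]=((w*xs).sum()/w.sum(),(w*ys).sum()/w.sum()); print(n,px[n])
P,e=tri(px["scene"],px["top"]); B=np.array([.4892,.032,0]);yw=np.radians(.9);u=np.array([-np.sin(yw),np.cos(yw),0]);ex=np.array([np.cos(yw),np.sin(yw),0])
print("tab",(P-B)@ex*1e3,(P-B)@u*1e3,P[2]*1e3,e)
for th in(0,.05,.1,.2):
    a=np.array([-61*np.cos(th)+6*np.sin(th)+31, 61*np.sin(th)+6*np.cos(th)+103])
    W=B+ex*a[0]/1e3+u*-.077+np.array([0,0,a[1]/1e3]); print(th,proj("top",W)[0].round(1),proj("scene",W)[0].round(1))
# jar/clay unchanged?
d0=np.load("ims0.npz")
for nm,(x0,y0,x1,y1) in{"jar":(270,175,290,193),"clay":(338,162,370,195)}.items():
    print(nm,"mean abs diff top",np.abs(d0["top"][y0:y1,x0:x1].astype(int)-d["top"][y0:y1,x0:x1]).mean())
E
```

```text
top (np.float64(334.66227709190673), np.float64(238.9604938271605))
scene (np.float64(359.74229203025016), np.float64(211.521815008726))
tab -29.763653630827278 -76.92891869957818 111.7097031909854 0.0003583887717987757
0 [334.7 239.2] [359.7 212.3]
0.05 [334.7 238.9] [359.7 211.4]
0.1 [334.7 238.7] [359.6 210.5]
0.2 [334.8 238. ] [359.4 208.8]
jar mean abs diff top 7.0398148148148145
clay mean abs diff top 7.98074494949495
```

```bash
python3 - <<'E'
from mv import *
d=np.load("ims19.npz");d0=np.load("ims0.npz")
print("bg",np.abs(d0["top"][100:130,350:380].astype(int)-d["top"][100:130,350:380]).mean())
for nm,(x0,y0,x1,y1) in{"jar":(265,170,295,198),"clay":(333,157,375,200)}.items():
    a=cv2.cvtColor(d0["top"][y0:y1,x0:x1],cv2.COLOR_RGB2GRAY).astype(np.float32);b=cv2.cvtColor(d["top"][y0:y1,x0:x1],cv2.COLOR_RGB2GRAY).astype(np.float32)
    print(nm,cv2.phaseCorrelate(a,b))
s=ctrl.read_state(); print(s["ft_force"],s["joint_vel"].round(3),s["time"])
print(ctrl.close_job())
E
```

```text
bg 7.594444444444444
jar ((0.014293810069913704, 0.04403667893110175), 0.9829666823811001)
clay ((0.5559160677316228, 0.39776676240146003), 0.899728167557422)
[-0.50565681  0.67202537 -0.05226488] [ 0.064 -0.033  0.026  0.041  0.028  0.055] 29.5333
the job is handed in; nothing more can be done
None
```

The mould is closed, the rod is home and the keeper is down in its groove. I handed the job in at about 29.5 s of robot time with the arm clear of everything.

**What I did**
- **Upper half:** I lifted it by the lug, turned it about 26° into line and set it on the keys. It bottomed at exactly the height expected for fully seated (52 mm above where it was picked up) and stayed there under about 18 N of pressing.
- **Rod:** I gripped the shaft about 36 mm from the collar and threaded it through the near ear and lug with almost no side force. I let go there and it rested without tipping. I then took it by the handle and pushed it through the far ear until the collar stopped it at about 17 N.
- **Keeper:** I pressed it down along its arc with shut fingers until it stopped at about 20 N.

**Last checks**
- **Keeper tab:** in two views it measures (-29.8, -76.9, 111.7) mm in the base frame. Fully down is (-30, -77, 112).
- **Rod and mould halves:** the last pictures show the collar against the near ear and the two halves flush.
- **Jar:** it has not moved (0.05 px shift in the top view).

**Checks that disagreed or were weaker**
- **Clay:** the picture comparison gave a 0.7 px shift (about 2–3 mm) with a lower match score. The picture difference there was no more than on bare table, and nothing was brought near the clay. I put it down to changed shadows and did not check further.
- **Collar stop:** it came about 2–3 mm later than my image estimate of the rod's position predicted, which is within how well I knew the grip along the rod.
- **Keeper start angle:** before I moved it, the tab measured about 7 mm higher than expected for its angle, so I allowed extra clearance on the approach.

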